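# Turn a bonded foot plate onto its rubber sole

### The job

The glue under this foot plate's rubber sole has set: take off the jar of washers that weighs it down, then the wooden pressing block, and put both in the empty wooden parts box, the jar standing upright. Then push the plate up against the leaning metal backstop until it stands there, and tip it over towards you so that it lies flat on the plywood board with its rubber sole down. Leave the other things on the bench where they are.

Things in the scene. Friction and masses are not known exactly. Their poses are not given: they have to be found in the camera images.
- turn_board: fixed turn-over stand: plywood board 220 (x) x 200 (y) x 9 mm with a leaning sheet-metal backstop at its far end. Origin: centre of the board's underside, on the bench; z up; x points away from the robot, from the free part of the board to the backstop.
- backstop: smooth sheet steel, 170 mm wide (y), on the board. Origin: middle of the foot of its face, on the board's upper side, 50 mm beyond the board's centre; axes as the board's. The face climbs at 45 degrees to x = 15, z = 15 mm, then at 64 degrees to its top edge at x = 39, z = 65 mm. Thin ribs and a flange behind it reach to x = 63 mm, lower than the top edge.
- foot_plate: smooth aluminium plate 105 (x) x 120 (y) x 8 mm, ribbed black rubber sole 81 x 92 x 8 mm in the middle of one face; 0.3-0.55 kg. Origin: centre of the bare face; z out through the sole: up at first, down once turned. Pushed by the near edge (up to 20 N) its far edge climbs the backstop; near edge at the foot, it leans at 60 degrees, far edge 25 mm above the backstop's top.
- caul_block: wooden pressing block 45 (x) x 75 (y) x 22 mm, 0.05 kg, flat on the middle of the sole. Origin: centre of its underside; z up.
- washer_jar: the weight: closed round jar of washers, white with a lid, 60 mm across, 78 mm tall, about 0.25 to 0.5 kg, standing on the block. Origin: centre of its underside; z up.
- parts_box: empty open wooden parts box, fixed, 200 x 200 x 80 mm outside, walls and floor 6 mm thick. Origin: centre of its underside, on the bench. This box, the turn-over stand and a lower wooden tray of clips (not for this) stand side by side across the bench, in any order.
- glue_bottle: bystander: upright bottle 50 mm across, 143 mm tall; origin at its underside
- cap_a: bystander: square tube end cap 30 x 30 x 19 mm; origin at its underside
- cap_b: bystander: another such end cap
- bolt: bystander: hex bolt 61 mm tall standing on its head; origin at its underside
- bracket: bystander: angle bracket 30 x 40 x 40 mm, standing on one leg; origin at its underside

How it is judged:
By the outcome, as a careful person would: the job done as asked, in the order asked, and still so for the second after the job is handed in, with the robot touching nothing.
It also fails if it takes over 72 s, if anything falls off the work surface, if the arm or the gripper's body presses on something with over 40 N, if the wrist force passes 120 N, or if a joint passes its speed limit or range.

### The arm

A 7-joint arm with a two-finger parallel gripper is mounted at the origin on the work surface; the furniture and walls round the work are solid. World frame = base frame: x ahead of the robot, y to its left, z up, the work surface at z = 0. Lengths are in m, angles in rad, forces in N, time in s.
With the tool pointing down it reaches from about 0.4 to 0.85 m from the base axis. Payload 10.4 kg.
Tool frame: the origin (TCP) lies at the very end of the fingers, on their centre line; the grasp point (between the pads) lies pinch_z behind it (pinch_z is the distance from the TCP to the grasp point, in m); z points along the fingers, y is the direction in which the jaws open and shut (so a half turn about z gives the same grasp; the last joint's range is limited). The gripper opens to 85 mm and grips with 20 to 120 N. Pads are 22 mm wide; open, the fingers measure 114 mm over their backs; the gripper's body (76 mm by 85 mm) begins 54 mm behind the grasp point. The pads swing forward as they close: fully open they stand 13 mm farther back than shut.
Start: joints at [1.188, 0.332, -0.065, 1.46, 0.022, 1.35, -0.088], TCP at [0.22, -0.585, 0.231] pointing down, gripper open.
Joint ranges: [-2.6, 2.6], [-0.5, 2.12], [-1.47, 1.34], [0.16, 2.42], [-1.27, 4.41], [0.06, 2.06], [-2.6, 2.6]. Speed limits (rad/s): [2.22, 2.22, 2.79, 2.79, 3.14, 3.14, 3.14].

### API

Orientations are given as [roll, pitch, yaw] about the fixed x, y, z axes, in that order (R = Rz(yaw) Ry(pitch) Rx(roll)).
In Python, from cell import read_state, read_camera, calibration, hand_in, recognise, pinch_z gives the robot as it stands.
- The arm moves only by the tool carry_out, never from a script. Its argument "steps" is a list of rows, each an object of numbers: "x", "y", "z": the shift along the tool's x, y, z in mm; "wx", "wy", "wz": the turn, a rotation vector about the tool's x, y, z in degrees; "gripper": the gripper's target within -1 to 1 (shut at 1, half-way at 0, fully open at -1). A call has 1 to 20 rows; each row is the pose to reach, as a shift and turn from the pose commanded when the call began, along the tool's axes at that moment; what a row does not reach only later rows make up. A row lasts 1/12 s, in which the tool goes at most 41.7 mm and 7.16 degrees, less where a joint would pass 70% of its speed; a pose out of reach is approached as far as the arm can. A call with a gripper value outside its range is refused whole. The fingers move at their own pace and stop on an object; "grip_force" is the grip in N (left out, the last holds). Time passes only in rows, so rows that repeat a pose let the fingers close. It gives the time, the measured TCP pose, the force and the opening at its end, in the units of the state.
- read_state(): the state, without advancing time (a new reading comes with each control period).
- read_camera(name): name is "side" or "top"; returns (picture, depth): 420x560x3 uint8, red, green, blue; 420x560 float32, m along the optical axis (not along the pixel's ray), 0 where there is no reading.
- calibration(name): a dict with "intrinsics" (3x3 intrinsics, pixels), "cam_to_world" (4x4, takes a point from camera to world coordinates). Camera axes: x right, y up, looking along -z (the intrinsics and any distortion apply to the point x, -y, -z); pixel columns grow to the right and rows downward; lengths in m; the calibration is good to about 2 mm. A picture is of the moment at which its call begins. calibration takes no time and is no camera call.
- hand_in(): hands the job in, once; it reports no verdict.
Trained networks look in the newest picture that a camera, given by its name, has taken for a name from the list of things; names that differ only in an ending like _2 or _b are one class to them, and where a whole thing is asked for, a point or a joint stands for the part that bears it (a point fixed in the world has none). Each returns a list of dicts, best first, with "conf" (0 to 1); they miss things now and then, are a little off and sometimes report something else, mostly with a low value. They report only what shows in the picture. A call takes as long as a camera call.
- recognise(camera, target): "extent" ([centre column, centre row, width, height] as shares, 0 to 1, of the picture: columns of its width, rows of its height, round what is visible of it).
The state is a dict: "time_s": time; "joint_positions": joint angles; "qvel": joint speeds; "joint_efforts": joint torques, N m; "position": TCP position; "orientation": TCP orientation; "wrist_force": force on the tool from outside, world axes, zero at the start; "ft_torque": the same for the moment, N m; "finger_gap": finger opening in m.
Only numpy, scipy, OpenCV 4.12 (cv2) and the standard library are available. Lean on these libraries where they do the work, as an engineer would, in place of code of your own. Each camera call takes 0.05 s, during which the arm holds its last target.

## Working session

There is one attempt and no reset: what is moved stays moved. The work goes in short steps, Python scripts to look and compute and a tool call to move; the robot and the scene stay as the last step left them, time stands still between calls to the robot, and variables do not carry over. Pictures are saved under pics/ and viewed, and the job is handed in when it is done.

Besides the shell and the picture viewer there is one more tool, called in YAML: its name, and indented under it one key for each argument. carry_out: Moves the arm, as the interface text tells. Its arguments: {"type":"object","properties":{"steps":{"type":"array","items":{"type":"object","properties":{"x":{"type":"number"},"y":{"type":"number"},"z":{"type":"number"},"wx":{"type":"number"},"wy":{"type":"number"},"wz":{"type":"number"},"gripper":{"type":"number"}}}},"grip_force":{"type":"number"}},"required":["steps"]}

```bash
ls; mkdir -p pics; python3 - <<'E'
from cell import *
import cv2,numpy as np
print(read_state()); print(pinch_z)
for n in ["top","side"]:
    p,d=read_camera(n); cv2.imwrite(f"pics/{n}0.png",p[:,:,::-1]); np.save(f"pics/{n}0.npy",d)
    c=calibration(n); print(n,c)
E
```

```text
pics
{'time_s': 0.0, 'joint_positions': array([ 1.18840917,  0.33285062, -0.06470146,  1.46096254,  0.02159786,
        1.349908  , -0.08849446]), 'qvel': array([-1.16797066e-03, -1.31757492e-03, -1.39012566e-05, -1.13388228e-03,
       -3.18472058e-04, -3.55121972e-04, -1.17578809e-03]), 'joint_efforts': array([-1.26644609e-03, -6.25442433e+01,  4.81029530e-02, -3.91606879e+01,
        1.60632259e-02,  9.82823898e-03,  2.81395285e-05]), 'position': array([ 0.21990595, -0.58462107,  0.23051908]), 'orientation': array([-3.14016111e+00,  6.57123331e-05,  3.59815090e-01]), 'wrist_force': array([-1.25002219, -0.08200375, -1.0502317 ]), 'ft_torque': array([ 0.02408981, -0.01112969,  0.04554865]), 'finger_gap': 0.08534234667030084}
0.0187
top {'intrinsics': array([[383.47493394,   0.        , 276.52641659],
       [  0.        , 383.47493394, 214.70274477],
       [  0.        ,   0.        ,   1.        ]]), 'cam_to_world': array([[ 0.10027557,  0.97055936, -0.21899621,  0.27873074],
       [-0.99495686,  0.09834233, -0.01973913, -0.00685936],
       [ 0.0023786 ,  0.21987114,  0.97552602,  1.04145349],
       [ 0.        ,  0.        ,  0.        ,  1.        ]])}
side {'intrinsics': array([[428.12733351,   0.        , 278.91613754],
       [  0.        , 428.12733351, 205.81381776],
       [  0.        ,   0.        ,   1.        ]]), 'cam_to_world': array([[-0.9994718 , -0.00504879,  0.03210355,  0.53516732],
       [ 0.02825678, -0.62296359,  0.78174031,  0.77780552],
       [ 0.0160525 ,  0.78223454,  0.62277721,  0.70611876],
       [ 0.        ,  0.        ,  0.        ,  1.        ]])}
```

View pics/top0.png

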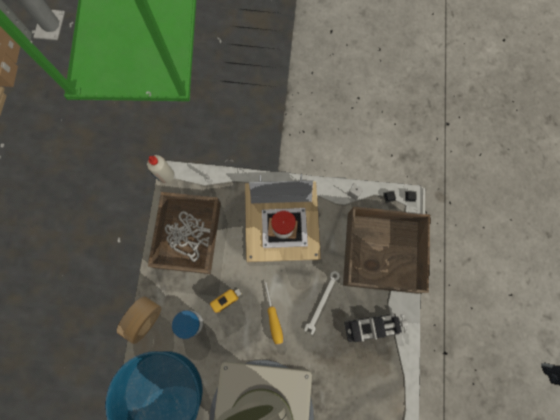

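View pics/side0.png

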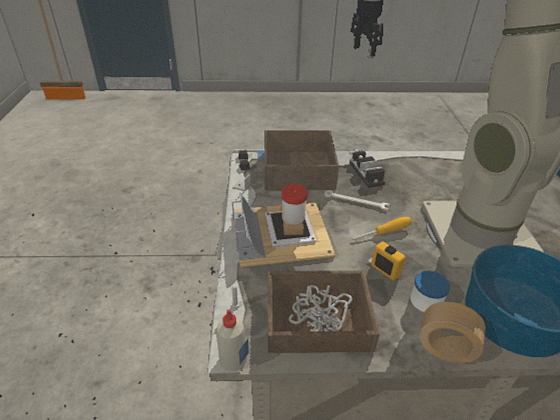

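```bash
cat > h.py <<'E'
from cell import *
import cv2,numpy as np
from scipy.spatial.transform import Rotation as R
def cloud(name,d):
    c=calibration(name);K=c["intrinsics"];T=c["cam_to_world"]
    v,u=np.mgrid[0:d.shape[0],0:d.shape[1]]
    x=(u-K[0,2])/K[0,0]*d; y=(v-K[1,2])/K[1,1]*d
    P=np.stack([x,-y,-d],-1)@T[:3,:3].T+T[:3,3]
    P[d<=0]=np.nan
    return P
def proj(name,p):
    c=calibration(name);K=c["intrinsics"];T=c["cam_to_world"]
    q=(np.atleast_2d(p)-T[:3,3])@T[:3,:3]
    return np.stack([K[0,2]+K[0,0]*q[:,0]/-q[:,2],K[1,2]-K[1,1]*q[:,1]/-q[:,2]],-1)
def snap(name,tag):
    p,d=read_camera(name); cv2.imwrite(f"pics/{name}{tag}.png",p[:,:,::-1]); np.save(f"pics/{name}{tag}.npy",d); return p,d
E
python3 - <<'E'
from h import *
np.set_printoptions(precision=3,suppress=True)
for n in ["top","side"]:
    d=np.load(f"pics/{n}0.npy"); P=cloud(n,d)
    for t in ["turn_board","backstop","foot_plate","caul_block","washer_jar","parts_box","glue_bottle","cap_a","bolt","bracket"]:
        for r in recognise(n,t)[:2]:
            e=r["extent"];u,v=e[0]*560,e[1]*420
            print(n,t,round(r["conf"],2),np.round([u,v,e[2]*560,e[3]*420],0),P[int(v),int(u)])
P=cloud("top",np.load("pics/top0.npy"))
print(P[328,360:400:5]); print(P[250,340:440:3])
print("jar col",P[200:260:3,284]); print("row",P[230,240:325:3])
E
```

```text
top turn_board 0.86 [283. 220.  77.  88.] [ 0.475 -0.003  0.127]
top turn_board 0.44 [283. 223.  29.  26.] [ 0.467 -0.003  0.127]
top backstop 0.66 [282. 191.  62.  24.] [0.57  0.005 0.044]
top foot_plate 0.72 [284. 226.  47.  41.] [ 0.458 -0.007  0.127]
top washer_jar 0.71 [284. 224.  26.  27.] [ 0.462 -0.009  0.13 ]
top parts_box 0.92 [386. 250.  89.  86.] [ 0.442 -0.287  0.01 ]
top glue_bottle 0.93 [160. 168.  27.  29.] [0.585 0.324 0.101]
top cap_a 0.65 [389. 199.  14.  12.] [ 0.586 -0.29   0.022]
top cap_a 0.54 [411. 195.  11.  11.] [ 0.604 -0.348  0.02 ]
top bracket 0.73 [354. 191.  17.  17.] [ 0.601 -0.193  0.006]
side turn_board 0.97 [284. 228. 104.  74.] [0.493 0.023 0.038]
side turn_board 0.6 [294. 204.  25.  43.] [0.472 0.018 0.106]
side backstop 0.56 [250. 230.  33.  65.] [0.572 0.045 0.055]
side caul_block 0.82 [294. 228.  22.  10.] [0.468 0.028 0.045]
side washer_jar 0.39 [291. 231.  50.  34.] [0.477 0.03  0.038]
side washer_jar 0.34 [242. 167.  11.   7.] [ 0.603 -0.283  0.012]
side parts_box 0.66 [302. 159.  76.  61.] [ 0.422 -0.333  0.008]
side parts_box 0.46 [234. 34
[... 1782 characters left out ...]
row [[ 0.459  0.11  -0.   ]
 [ 0.461  0.102 -0.003]
 [ 0.459  0.093  0.011]
 [ 0.46   0.084  0.012]
 [ 0.461  0.076  0.012]
 [ 0.462  0.068  0.007]
 [ 0.463  0.06   0.009]
 [ 0.463  0.052  0.011]
 [ 0.463  0.043  0.019]
 [ 0.463  0.035  0.02 ]
 [ 0.459  0.026  0.05 ]
 [ 0.454  0.017  0.082]
 [ 0.446  0.009  0.127]
 [ 0.447  0.002  0.125]
 [ 0.448 -0.005  0.124]
 [ 0.449 -0.013  0.126]
 [ 0.449 -0.02   0.126]
 [ 0.45  -0.027  0.127]
 [ 0.465 -0.037  0.049]
 [ 0.47  -0.045  0.026]
 [ 0.471 -0.053  0.026]
 [ 0.473 -0.062  0.02 ]
 [ 0.475 -0.07   0.015]
 [ 0.477 -0.079  0.01 ]
 [ 0.478 -0.087  0.009]
 [ 0.478 -0.095  0.011]
 [ 0.478 -0.103  0.014]
 [ 0.483 -0.113 -0.004]
 [ 0.483 -0.121 -0.002]]
```

```bash
python3 - <<'E'
import cv2
for n,(a,b,c,e) in {"top":(160,320,140,440),"side":(130,380,200,400)}.items():
    p=cv2.imread(f"pics/{n}0.png")[a:b,c:e]
    s=min(800/p.shape[1],600/p.shape[0]); cv2.imwrite(f"pics/{n}0c.png",cv2.resize(p,None,fx=s,fy=s,interpolation=cv2.INTER_CUBIC)); print(s)
E
```

```text
2.6666666666666665
2.4
```

View pics/top0c.png

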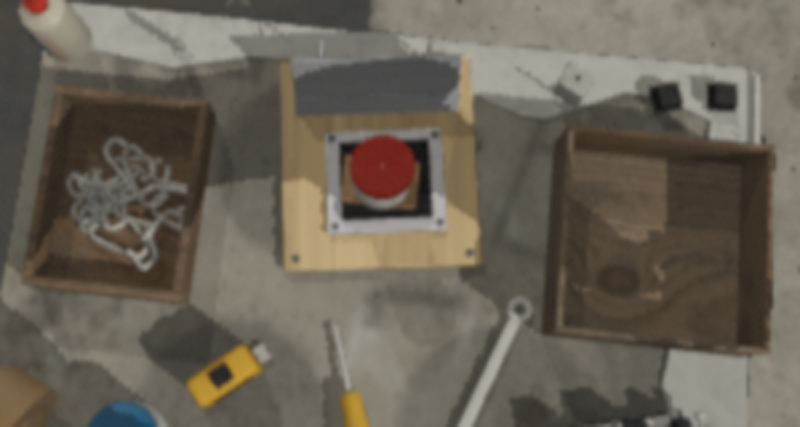

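View pics/side0c.png

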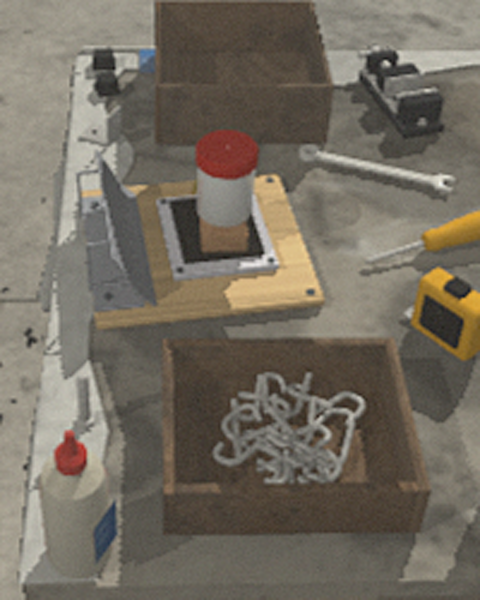

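```bash
python3 - <<'E'
from h import *
np.set_printoptions(precision=4,suppress=True)
from h import *
for n in ["top","side"]:
    P=cloud(n,np.load(f"pics/{n}0.npy")).reshape(-1,3); P=P[~np.isnan(P[:,0])]
    img=cv2.imread(f"pics/{n}0.png").reshape(-1,3)
    # lid top
    s=P[(abs(P[:,0]-.467)<.06)&(abs(P[:,1])<.06)&(P[:,2]>.118)&(P[:,2]<.14)]
    print(n,"jar",len(s),cv2.minEnclosingCircle(s[:,:2].astype(np.float32)),np.median(s[:,2]))
    for nm,c,r,z0,z1 in [("board",(.48,0),.17,.004,.0145),("plate",(.47,0),.09,.0155,.0235)]:
        s=P[(np.hypot(P[:,0]-c[0],P[:,1]-c[1])<r)&(P[:,2]>z0)&(P[:,2]<z1)]
        print(nm,len(s),cv2.minAreaRect((s[:,:2]*1000).astype(np.float32)))
    for nm,c in [("box",(.44,-.28)),("tray",(.44,.25))]:
      for z0,z1 in [(.07,.09),(.04,.06)]:
        s=P[(np.abs(P[:,0]-c[0])<.14)&(abs(P[:,1]-c[1])<.14)&(P[:,2]>z0)&(P[:,2]<z1)]
        if len(s)>20: print(nm,z0,len(s),cv2.minAreaRect((s[:,:2]*1000).astype(np.float32)))
E
```

```text
top jar 476 ((0.4686303734779358, -0.005655345972627401), 0.03022223524749279) 0.12602062231981742
board 2905 ((492.978515625, -21.80596923828125), (313.0899658203125, 273.8636474609375), 19.24728775024414)
plate 697 ((481.4868469238281, -9.481369018554688), (157.29580688476562, 130.23622131347656), 1.3786314725875854)
box 0.07 962 ((437.2132873535156, -280.27374267578125), (201.37391662597656, 200.255859375), 89.58738708496094)
box 0.04 491 ((458.01080322265625, -278.2407531738281), (196.9278106689453, 242.3352813720703), 89.52033996582031)
tray 0.07 33 ((575.1717529296875, 338.96685791015625), (8.072890281677246, 34.473262786865234), 2.4707062244415283)
tray 0.04 1170 ((455.5716552734375, 264.8048095703125), (246.58035278320312, 184.2400665283203), 0.04254576936364174)
side jar 371 ((0.47008004784584045, -0.0052843098528683186), 0.0307923574000597) 0.12459768941557325
board 2948 ((463.430419921875, -6.5171051025390625), (294.1557312011719, 206.9537811279297), 6.868975639343262)
plate 531 ((492.7095947265625, -7.8145294189453125), (136.11729431152344, 122.50843048095703), 8.278901100158691)
box 0.07 677 ((437.892578125, -279.3922424316406), (203.80096435546875, 199.5048828125), 89.93592834472656)
box 0.04 854 ((440.6208801269531, -279.65557861328125), (198.28619384765625, 208.60865783691406), 1.088600993156433)
tray 0.07 45 ((574.8072509765625, 346.8923034667969), (24.398761749267578, 3.2775168418884277), 70.69828796386719)
tray 0.04 2394 ((456.3404541015625, 266.4505920410156), (247.44920349121094, 189.20436096191406), 0.13435068726539612)
```

```bash
cat >> h.py <<'E'
def rect(name,img,z,x0,x1,y0,y1,s=2000):
    # output: up=+x, left=+y
    h=int((x1-x0)*s);w=int((y1-y0)*s)
    r,c=np.mgrid[0:h,0:w]
    P=np.stack([x1-r/s,y1-c/s,np.full(r.shape,z)],-1).reshape(-1,3)
    m=proj(name,P).reshape(h,w,2).astype(np.float32)
    return cv2.remap(img,m[...,0],m[...,1],cv2.INTER_CUBIC)
def grid(o,x1,y1,s=2000,step=.02):
    o=o.copy();h,w=o.shape[:2]
    for k in np.arange(-1,1.5,step):
        r=int(round((x1-k)*s)); c=int(round((y1-k)*s))
        if 0<=r<h: cv2.line(o,(0,r),(w,r),(0,255,0) if round(k*1000)%100 else (0,0,255),1); cv2.putText(o,f"{k:.2f}",(0,r-1),0,.35,(255,0,255),1)
        if 0<=c<w: cv2.line(o,(c,0),(c,h),(0,255,0) if round(k*1000)%100 else (0,0,255),1); cv2.putText(o,f"{k:.2f}",(c,10),0,.35,(255,0,255),1)
    return o
E
python3 - <<'E'
from h import *
a=cv2.imread("pics/top0.png");b=cv2.imread("pics/side0.png")
arg=(.36,.62,-.13,.13)
for n,i in [("top",a),("side",b)]:
    o=rect(n,i,.017,*arg); o=cv2.resize(o,None,fx=1,fy=1); cv2.imwrite(f"pics/r{n}0.png",grid(o,.62,.13))
i=np.hstack([cv2.imread("pics/rtop0.png")[:, :400],cv2.imread("pics/rside0.png")[:, :400]])
o=np.hstack([cv2.imread("pics/rtop0.png"),cv2.imread("pics/rside0.png")]); cv2.imwrite("pics/rboth.png",cv2.resize(o,(800,400)))
E
```

```text
(no output)
```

View pics/rtop0.png

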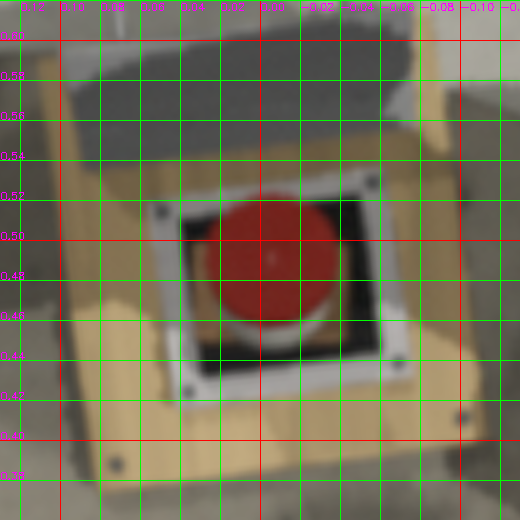

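View pics/rside0.png

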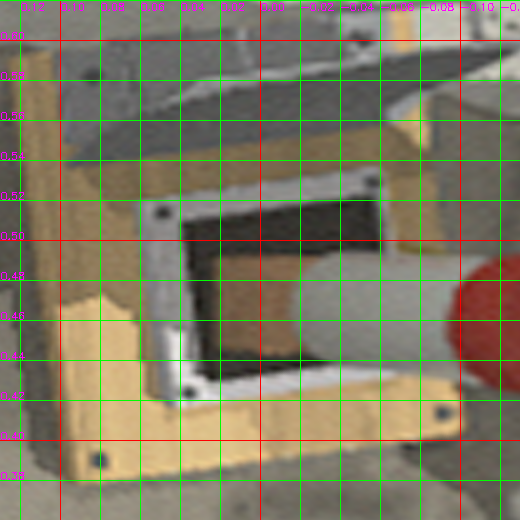

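```bash
cat >> h.py <<'E'
def rows(*targets):
    """targets: (x,y,z mm, yaw deg[,pitch about tool y deg]) -> row rel to current pose"""
    s=read_state(); p0=s["position"]; R0=R.from_euler("xyz",s["orientation"])
    for t in targets:
        Rt=R.from_euler("z",t[3],degrees=True)*R.from_euler("x",180,degrees=True)
        d=R0.inv().apply(np.array(t[:3])/1000-p0)*1000; w=np.degrees((R0.inv()*Rt).as_rotvec())
        print(t,"-> xyz",np.round(d,1),"w",np.round(w,1))
    print("t",round(s["time_s"],2),"pos",np.round(p0*1000,1),"rpy",np.round(np.degrees(s["orientation"]),1),"F",np.round(s["wrist_force"],1),"gap",round(s["finger_gap"],4))
E
python3 -c "
from h import *
rows((469,-5.5,200,90),(469,-5.5,72,90))"
```

```text
(469, -5.5, 200, 90) -> xyz [ 437.  -454.8   31.3] w [  0.    0.  -69.4]
(469, -5.5, 72, 90) -> xyz [ 437.  -454.8  159.3] w [  0.    0.  -69.4]
t 1.1 pos [ 220.1 -585.   231.4] rpy [180.   -0.   20.6] F [-0.2 -0.5  0.4] gap 0.0855
```

carry_out:
  steps:
    - {"x":437,"y":-455,"z":31,"wz":-69.4,"gripper":-1}
    - {"x":437,"y":-455,"z":31,"wz":-69.4}
    - {"x":437,"y":-455,"z":31,"wz":-69.4}
    - {"x":437,"y":-455,"z":31,"wz":-69.4}
    - {"x":437,"y":-455,"z":31,"wz":-69.4}
    - {"x":437,"y":-455,"z":31,"wz":-69.4}
    - {"x":437,"y":-455,"z":31,"wz":-69.4}
    - {"x":437,"y":-455,"z":31,"wz":-69.4}
    - {"x":437,"y":-455,"z":31,"wz":-69.4}
    - {"x":437,"y":-455,"z":31,"wz":-69.4}
    - {"x":437,"y":-455,"z":31,"wz":-69.4}
    - {"x":437,"y":-455,"z":31,"wz":-69.4}
    - {"x":437,"y":-455,"z":31,"wz":-69.4}
    - {"x":437,"y":-455,"z":31,"wz":-69.4}
    - {"x":437,"y":-455,"z":31,"wz":-69.4}
    - {"x":437,"y":-455,"z":31,"wz":-69.4}
    - {"x":437,"y":-455,"z":31,"wz":-69.4}
    - {"x":437,"y":-455,"z":31,"wz":-69.4}
    - {"x":437,"y":-455,"z":31,"wz":-69.4}

```text
invalid input
```

```bash
python3 -c "
from h import *
rows((469,-5.5,200,90),(469,-5.5,72,90))
p,d=snap('side','1')"
```

```text
(469, -5.5, 200, 90) -> xyz [ 437.  -454.8   31.3] w [  0.    0.  -69.4]
(469, -5.5, 72, 90) -> xyz [ 437.  -454.8  159.3] w [  0.    0.  -69.4]
t 1.1 pos [ 220.1 -585.   231.4] rpy [180.   -0.   20.6] F [-0.2 -0.5  0.4] gap 0.0855
```

View pics/side1.png

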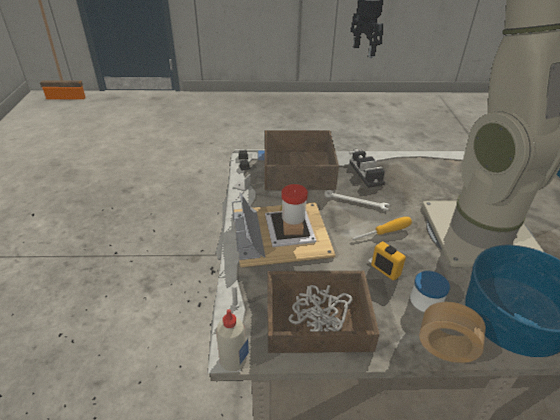

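The side picture shows nothing has moved: the arm is still at its start. I'll repeat the call with every field in each row.

carry_out:
  steps:
    - {"x":437,"y":-455,"z":31,"wx":0,"wy":0,"wz":-69.4,"gripper":-1}
    - {"x":437,"y":-455,"z":31,"wx":0,"wy":0,"wz":-69.4,"gripper":-1}
  grip_force: 50

```text
time_s: 1.32
position: [0.2518, -0.5087, 0.2264]
orientation: [-3.141, 0.001, 0.611]
wrist_force: [1.5, 1.1, 0.4]
finger_gap: 0.0852
```

```bash
python3 -c "
from h import *
rows((469,-5.5,200,90),(469,-5.5,72,90))"
```

```text
(469, -5.5, 200, 90) -> xyz [ 466.7 -287.4   26.3] w [ -0.   0. -55.]
(469, -5.5, 72, 90) -> xyz [ 466.8 -287.4  154.3] w [ -0.   0. -55.]
t 1.32 pos [ 251.8 -508.7  226.4] rpy [-180.    0.   35.] F [1.5 1.1 0.4] gap 0.0852
```

carry_out:
  steps:
    - {"x":467,"y":-287,"z":26,"wx":0,"wy":0,"wz":-55,"gripper":-1}
    - {"x":467,"y":-287,"z":26,"wx":0,"wy":0,"wz":-55,"gripper":-1}
    - {"x":467,"y":-287,"z":26,"wx":0,"wy":0,"wz":-55,"gripper":-1}
    - {"x":467,"y":-287,"z":26,"wx":0,"wy":0,"wz":-55,"gripper":-1}
    - {"x":467,"y":-287,"z":26,"wx":0,"wy":0,"wz":-55,"gripper":-1}
    - {"x":467,"y":-287,"z":26,"wx":0,"wy":0,"wz":-55,"gripper":-1}
    - {"x":467,"y":-287,"z":26,"wx":0,"wy":0,"wz":-55,"gripper":-1}
    - {"x":467,"y":-287,"z":26,"wx":0,"wy":0,"wz":-55,"gripper":-1}
    - {"x":467,"y":-287,"z":26,"wx":0,"wy":0,"wz":-55,"gripper":-1}
    - {"x":467,"y":-287,"z":26,"wx":0,"wy":0,"wz":-55,"gripper":-1}
    - {"x":467,"y":-287,"z":26,"wx":0,"wy":0,"wz":-55,"gripper":-1}
    - {"x":467,"y":-287,"z":26,"wx":0,"wy":0,"wz":-55,"gripper":-1}
    - {"x":467,"y":-287,"z":26,"wx":0,"wy":0,"wz":-55,"gripper":-1}
    - {"x":467,"y":-287,"z":26,"wx":0,"wy":0,"wz":-55,"gripper":-1}
    - {"x":467,"y":-287,"z":26,"wx":0,"wy":0,"wz":-55,"gripper":-1}
  grip_force: 50

```text
time_s: 2.57
position: [0.472, -0.0024, 0.2013]
orientation: [3.141, -0.001, 1.575]
wrist_force: [0.1, -0.3, 0.1]
finger_gap: 0.0854
```

```bash
python3 -c "
from h import *
rows((469,-5.5,200,90),(469,-5.5,72,90))
p,d=snap('side','2')"
```

```text
(469, -5.5, 200, 90) -> xyz [-3.1 -3.   1.3] w [ 0.  -0.1  0.3]
(469, -5.5, 72, 90) -> xyz [ -3.3  -3.  129.3] w [ 0.  -0.1  0.3]
t 2.57 pos [472.   -2.4 201.3] rpy [ 1.80e+02 -1.00e-01  9.03e+01] F [ 0.1 -0.3  0.1] gap 0.0854
```

View pics/side2.png

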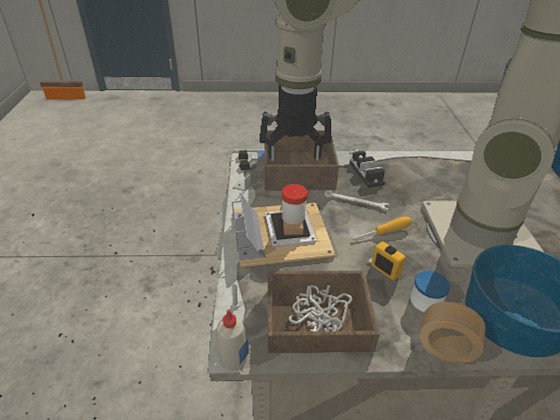

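Side view: the open gripper is centred over the jar at (294,205), with its jaws along world x. Descending and gripping.

carry_out:
  steps:
    - {"x":-3,"y":-3,"z":40,"wx":0,"wy":0,"wz":0,"gripper":-1}
    - {"x":-3,"y":-3,"z":75,"wx":0,"wy":0,"wz":0,"gripper":-1}
    - {"x":-3,"y":-3,"z":105,"wx":0,"wy":0,"wz":0,"gripper":-1}
    - {"x":-3,"y":-3,"z":125,"wx":0,"wy":0,"wz":0,"gripper":-1}
    - {"x":-3,"y":-3,"z":129,"wx":0,"wy":0,"wz":0,"gripper":-1}
    - {"x":-3,"y":-3,"z":129,"wx":0,"wy":0,"wz":0,"gripper":0.5}
    - {"x":-3,"y":-3,"z":129,"wx":0,"wy":0,"wz":0,"gripper":0.5}
    - {"x":-3,"y":-3,"z":129,"wx":0,"wy":0,"wz":0,"gripper":0.5}
    - {"x":-3,"y":-3,"z":129,"wx":0,"wy":0,"wz":0,"gripper":0.5}
    - {"x":-3,"y":-3,"z":129,"wx":0,"wy":0,"wz":0,"gripper":0.5}
    - {"x":-3,"y":-3,"z":129,"wx":0,"wy":0,"wz":0,"gripper":0.5}
  grip_force: 50

```text
time_s: 3.53
position: [0.4693, -0.0094, 0.0739]
orientation: [3.139, 0.001, 1.569]
wrist_force: [-4.5, -2.4, 8.3]
finger_gap: 0.0586
```

```bash
python3 -c "
from h import *
rows((469,-5.5,72,90),(469,-5.5,160,90),(437.5,-330,160,90),(437.5,-330,33,90))"
```

```text
(469, -5.5, 72, 90) -> xyz [ 3.9 -0.3  1.9] w [ 0.1  0.1 -0.1]
(469, -5.5, 160, 90) -> xyz [  3.8  -0.1 -86.1] w [ 0.1  0.1 -0.1]
(437.5, -330, 160, 90) -> xyz [-320.7  -31.   -85.7] w [ 0.1  0.1 -0.1]
(437.5, -330, 33, 90) -> xyz [-320.6  -31.3   41.3] w [ 0.1  0.1 -0.1]
t 3.53 pos [469.3  -9.4  73.9] rpy [1.799e+02 1.000e-01 8.990e+01] F [-4.5 -2.4  8.3] gap 0.0586
```

carry_out:
  steps:
    - {"x":0,"y":0,"z":-10,"wx":0,"wy":0,"wz":0,"gripper":0.5}
    - {"x":0,"y":0,"z":-35,"wx":0,"wy":0,"wz":0,"gripper":0.5}
    - {"x":0,"y":0,"z":-65,"wx":0,"wy":0,"wz":0,"gripper":0.5}
    - {"x":-5,"y":0,"z":-90,"wx":0,"wy":0,"wz":0,"gripper":0.5}
    - {"x":-30,"y":-3,"z":-95,"wx":0,"wy":0,"wz":0,"gripper":0.5}
    - {"x":-65,"y":-7,"z":-95,"wx":0,"wy":0,"wz":0,"gripper":0.5}
    - {"x":-100,"y":-11,"z":-95,"wx":0,"wy":0,"wz":0,"gripper":0.5}
    - {"x":-135,"y":-15,"z":-95,"wx":0,"wy":0,"wz":0,"gripper":0.5}
    - {"x":-170,"y":-19,"z":-95,"wx":0,"wy":0,"wz":0,"gripper":0.5}
    - {"x":-205,"y":-22,"z":-95,"wx":0,"wy":0,"wz":0,"gripper":0.5}
    - {"x":-240,"y":-25,"z":-95,"wx":0,"wy":0,"wz":0,"gripper":0.5}
    - {"x":-270,"y":-28,"z":-95,"wx":0,"wy":0,"wz":0,"gripper":0.5}
    - {"x":-295,"y":-30,"z":-95,"wx":0,"wy":0,"wz":0,"gripper":0.5}
    - {"x":-312,"y":-31,"z":-95,"wx":0,"wy":0,"wz":0,"gripper":0.5}
    - {"x":-320,"y":-31,"z":-95,"wx":0,"wy":0,"wz":0,"gripper":0.5}
    - {"x":-320,"y":-31,"z":-95,"wx":0,"wy":0,"wz":0,"gripper":0.5}
  grip_force: 50

```text
time_s: 4.87
position: [0.4369, -0.3298, 0.1675]
orientation: [3.141, 0.0, 1.568]
wrist_force: [-0.4, 0.6, -4.4]
finger_gap: 0.058
```

```bash
python3 - <<'E'
from h import *
snap('side','3'); p,d=snap('top','3')
rows((437.5,-330,160,90),(437.5,-330,33,90))
cv2.imwrite("pics/rtop3.png",grid(rect("top",p[:,:,::-1],.047,.36,.62,-.13,.13),.62,.13))
E
```

```text
(437.5, -330, 160, 90) -> xyz [-2.9 -0.2  7.4] w [ 0.  -0.1  0. ]
(437.5, -330, 33, 90) -> xyz [ -3.   -0.2 134.4] w [ 0.  -0.1  0. ]
t 4.97 pos [ 437.7 -327.1  167.4] rpy [ 1.8e+02 -1.0e-01  9.0e+01] F [ 0.4  1.3 -3.9] gap 0.0581
```

View pics/side3.png

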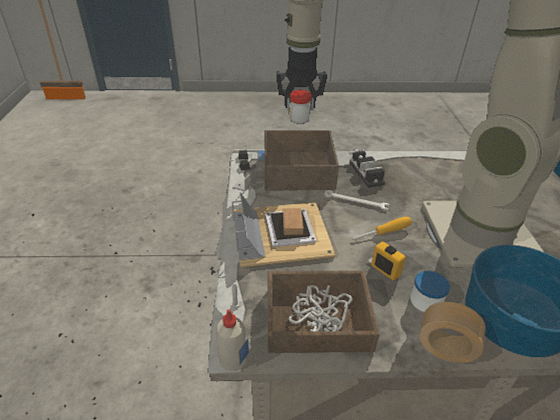

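View pics/rtop3.png

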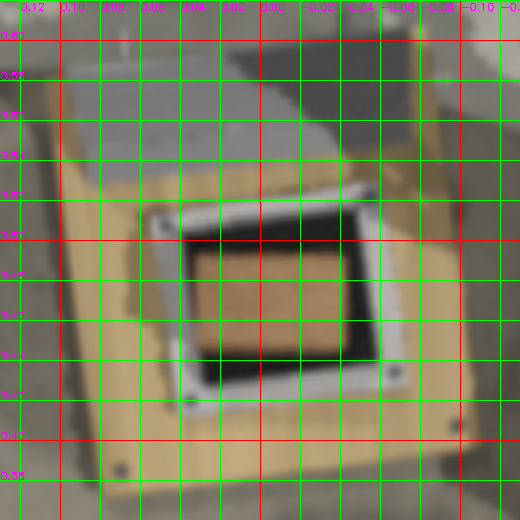

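The jar is held, at (300,105) in the side view. The block is flat on the sole, centred at about (0.4695, -0.005) with yaw near 0. Lowering the jar into the box.

carry_out:
  steps:
    - {"x":-3,"y":0,"z":30,"wx":0,"wy":0,"wz":0,"gripper":0.5}
    - {"x":-3,"y":0,"z":65,"wx":0,"wy":0,"wz":0,"gripper":0.5}
    - {"x":-3,"y":0,"z":95,"wx":0,"wy":0,"wz":0,"gripper":0.5}
    - {"x":-3,"y":0,"z":115,"wx":0,"wy":0,"wz":0,"gripper":0.5}
    - {"x":-3,"y":0,"z":126,"wx":0,"wy":0,"wz":0,"gripper":0.5}
    - {"x":-3,"y":0,"z":131,"wx":0,"wy":0,"wz":0,"gripper":0.5}
    - {"x":-3,"y":0,"z":132,"wx":0,"wy":0,"wz":0,"gripper":0.5}
    - {"x":-3,"y":0,"z":132,"wx":0,"wy":0,"wz":0,"gripper":0.5}
    - {"x":-3,"y":0,"z":132,"wx":0,"wy":0,"wz":0,"gripper":0.5}
  grip_force: 50

```text
time_s: 5.72
position: [0.438, -0.3321, 0.0368]
orientation: [3.14, 0.002, 1.57]
wrist_force: [-0.8, -0.4, -3.9]
finger_gap: 0.0582
```

carry_out:
  steps:
    - {"x":0,"y":0,"z":2,"wx":0,"wy":0,"wz":0,"gripper":0.5}
    - {"x":0,"y":0,"z":4,"wx":0,"wy":0,"wz":0,"gripper":0.5}
    - {"x":0,"y":0,"z":4,"wx":0,"wy":0,"wz":0,"gripper":0.5}
    - {"x":0,"y":0,"z":4,"wx":0,"wy":0,"wz":0,"gripper":0.5}
  grip_force: 50

```text
time_s: 6.05
position: [0.4378, -0.3326, 0.033]
orientation: [3.14, 0.002, 1.569]
wrist_force: [-4.1, 2.3, 8.4]
finger_gap: 0.0583
```

Contact: the force has turned to +8 N upwards. Releasing and rising.

carry_out:
  steps:
    - {"x":0,"y":0,"z":-1,"wx":0,"wy":0,"wz":0,"gripper":-0.8}
    - {"x":0,"y":0,"z":-1,"wx":0,"wy":0,"wz":0,"gripper":-0.8}
    - {"x":0,"y":0,"z":-1,"wx":0,"wy":0,"wz":0,"gripper":-0.8}
    - {"x":0,"y":0,"z":-1,"wx":0,"wy":0,"wz":0,"gripper":-0.8}
    - {"x":0,"y":0,"z":-1,"wx":0,"wy":0,"wz":0,"gripper":-0.8}
    - {"x":0,"y":0,"z":-25,"wx":0,"wy":0,"wz":0,"gripper":-0.8}
    - {"x":0,"y":0,"z":-55,"wx":0,"wy":0,"wz":0,"gripper":-0.8}
    - {"x":0,"y":0,"z":-90,"wx":0,"wy":0,"wz":0,"gripper":-0.8}
    - {"x":0,"y":0,"z":-120,"wx":0,"wy":0,"wz":0,"gripper":-0.5}
    - {"x":30,"y":3,"z":-120,"wx":0,"wy":0,"wz":0,"gripper":-0.5}
    - {"x":65,"y":6,"z":-120,"wx":0,"wy":0,"wz":0,"gripper":-0.5}
    - {"x":105,"y":10,"z":-120,"wx":0,"wy":0,"wz":0,"gripper":-0.5}
    - {"x":145,"y":14,"z":-110,"wx":0,"wy":0,"wz":0,"gripper":-0.5}
    - {"x":185,"y":18,"z":-100,"wx":0,"wy":0,"wz":0,"gripper":-0.5}
    - {"x":225,"y":22,"z":-95,"wx":0,"wy":0,"wz":0,"gripper":-0.5}
    - {"x":265,"y":26,"z":-85,"wx":0,"wy":0,"wz":0,"gripper":-0.5}
    - {"x":300,"y":29,"z":-75,"wx":0,"wy":0,"wz":0,"gripper":-0.5}
    - {"x":322,"y":31,"z":-65,"wx":0,"wy":0,"wz":0,"gripper":-0.5}
    - {"x":327,"y":32,"z":-60,"wx":0,"wy":0,"wz":0,"gripper":-0.5}
    - {"x":327,"y":32,"z":-60,"wx":0,"wy":0,"wz":0,"gripper":-0.5}
  grip_force: 50

```text
time_s: 7.72
position: [0.4688, -0.003, 0.0903]
orientation: [-3.14, -0.001, 1.573]
wrist_force: [-0.6, 0.0, -0.1]
finger_gap: 0.0643
```

```bash
python3 - <<'E'
from h import *
snap('side','4'); p,d=snap('top','4')
rows((469.5,-5,24,90))
E
```

```text
(469.5, -5, 24, 90) -> xyz [ 0.8  0.2 67.2] w [-0.   0.  -0.1]
t 7.82 pos [469.4  -5.8  91.2] rpy [-180.     0.    89.9] F [ 0.4 -0.7  0.6] gap 0.0641
```

View pics/side4.png

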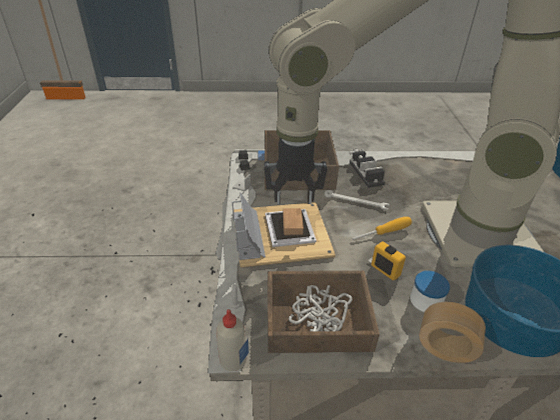

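View pics/top4.png

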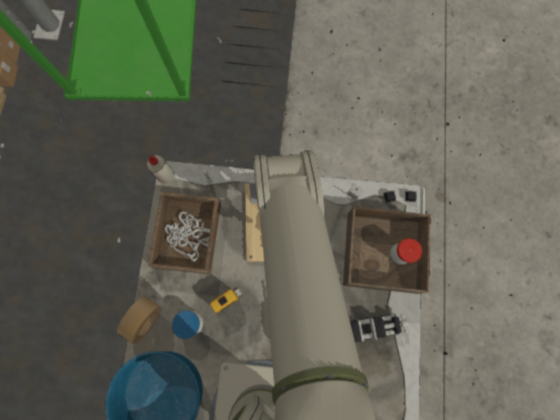

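The jar stands upright in the box, at (408,252) in the top view. Now gripping the block.

carry_out:
  steps:
    - {"x":1,"y":0,"z":25,"wx":0,"wy":0,"wz":0,"gripper":-0.5}
    - {"x":1,"y":0,"z":45,"wx":0,"wy":0,"wz":0,"gripper":-0.5}
    - {"x":1,"y":0,"z":58,"wx":0,"wy":0,"wz":0,"gripper":-0.5}
    - {"x":1,"y":0,"z":63,"wx":0,"wy":0,"wz":0,"gripper":-0.5}
    - {"x":1,"y":0,"z":66,"wx":0,"wy":0,"wz":0,"gripper":-0.5}
    - {"x":1,"y":0,"z":66,"wx":0,"wy":0,"wz":0,"gripper":0.2}
    - {"x":1,"y":0,"z":66,"wx":0,"wy":0,"wz":0,"gripper":0.4}
    - {"x":1,"y":0,"z":66,"wx":0,"wy":0,"wz":0,"gripper":0.5}
    - {"x":1,"y":0,"z":66,"wx":0,"wy":0,"wz":0,"gripper":0.5}
    - {"x":1,"y":0,"z":66,"wx":0,"wy":0,"wz":0,"gripper":0.5}
    - {"x":1,"y":0,"z":66,"wx":0,"wy":0,"wz":0,"gripper":0.5}
  grip_force: 30

```text
time_s: 8.73
position: [0.47, -0.0041, 0.026]
orientation: [3.14, 0.001, 1.569]
wrist_force: [0.4, -1.1, 8.1]
finger_gap: 0.0443
```

carry_out:
  steps:
    - {"x":0,"y":0,"z":-8,"wx":0,"wy":0,"wz":0,"gripper":0.5}
    - {"x":0,"y":0,"z":-30,"wx":0,"wy":0,"wz":0,"gripper":0.5}
    - {"x":0,"y":0,"z":-65,"wx":0,"wy":0,"wz":0,"gripper":0.5}
    - {"x":-10,"y":-1,"z":-95,"wx":0,"wy":0,"wz":0,"gripper":0.5}
    - {"x":-40,"y":-5,"z":-110,"wx":0,"wy":0,"wz":0,"gripper":0.5}
    - {"x":-75,"y":-10,"z":-110,"wx":0,"wy":0,"wz":0,"gripper":0.5}
    - {"x":-110,"y":-15,"z":-110,"wx":0,"wy":0,"wz":0,"gripper":0.5}
    - {"x":-145,"y":-20,"z":-110,"wx":0,"wy":0,"wz":0,"gripper":0.5}
    - {"x":-180,"y":-25,"z":-110,"wx":0,"wy":0,"wz":0,"gripper":0.5}
    - {"x":-210,"y":-29,"z":-110,"wx":0,"wy":0,"wz":0,"gripper":0.5}
    - {"x":-227,"y":-32,"z":-110,"wx":0,"wy":0,"wz":0,"gripper":0.5}
    - {"x":-232,"y":-32,"z":-110,"wx":0,"wy":0,"wz":0,"gripper":0.5}
    - {"x":-232,"y":-32,"z":-110,"wx":0,"wy":0,"wz":0,"gripper":0.5}
    - {"x":-232,"y":-32,"z":-110,"wx":0,"wy":0,"wz":0,"gripper":0.5}
  grip_force: 30

```text
time_s: 9.9
position: [0.4375, -0.2346, 0.1355]
orientation: [3.141, -0.001, 1.571]
wrist_force: [0.1, 0.4, -0.3]
finger_gap: 0.044
```

```bash
python3 - <<'E'
from h import *
p,d=snap('side','5'); p,d=snap('top','5')
rows((437.5,-236,8,90))
im=p[:,:,::-1].copy()
arg=(.36,.62,-.13,.13)
for z,t in [(.017,'a'),(.009,'b')]: cv2.imwrite(f"pics/rtop5{t}.png",grid(rect("top",im,z,*arg),.62,.13))
E
```

```text
(437.5, -236, 8, 90) -> xyz [-1.900e+00 -1.000e-01  1.274e+02] w [ 0.  -0.   0.1]
t 10.0 pos [ 437.6 -234.1  135.4] rpy [180.   -0.   90.1] F [ 0.4 -0.3 -0.9] gap 0.0444
```

View pics/side5.png

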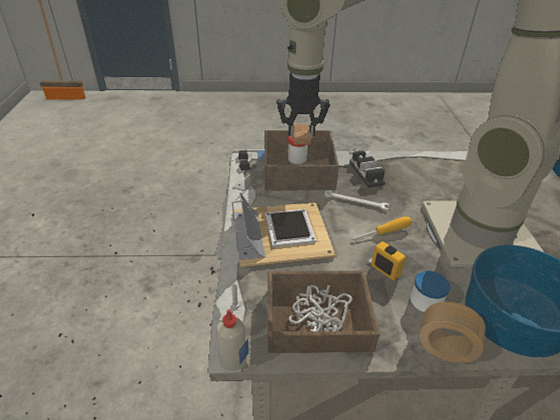

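View pics/rtop5a.png

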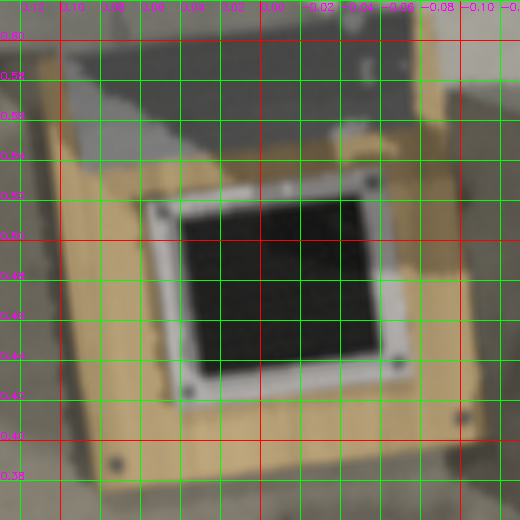

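View pics/rtop5b.png

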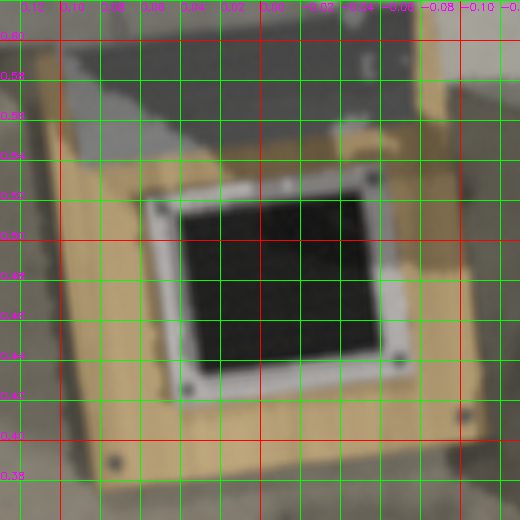

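Side view: the block is held over the box at (303,130) and the plate is bare at (290,226). Lowering the block in.

carry_out:
  steps:
    - {"x":-2,"y":0,"z":30,"wx":0,"wy":0,"wz":0,"gripper":0.5}
    - {"x":-2,"y":0,"z":65,"wx":0,"wy":0,"wz":0,"gripper":0.5}
    - {"x":-2,"y":0,"z":95,"wx":0,"wy":0,"wz":0,"gripper":0.5}
    - {"x":-2,"y":0,"z":112,"wx":0,"wy":0,"wz":0,"gripper":0.5}
    - {"x":-2,"y":0,"z":120,"wx":0,"wy":0,"wz":0,"gripper":0.5}
    - {"x":-2,"y":0,"z":124,"wx":0,"wy":0,"wz":0,"gripper":0.5}
    - {"x":-2,"y":0,"z":125,"wx":0,"wy":0,"wz":0,"gripper":0.5}
    - {"x":-2,"y":0,"z":126,"wx":0,"wy":0,"wz":0,"gripper":0.5}
    - {"x":-2,"y":0,"z":126,"wx":0,"wy":0,"wz":0,"gripper":0.5}
  grip_force: 30

```text
time_s: 10.75
position: [0.438, -0.238, 0.0103]
orientation: [3.14, 0.001, 1.57]
wrist_force: [-0.2, -0.3, 0.1]
finger_gap: 0.0442
```

carry_out:
  steps:
    - {"x":0,"y":0,"z":2,"wx":0,"wy":0,"wz":0,"gripper":0.5}
    - {"x":0,"y":0,"z":2,"wx":0,"wy":0,"wz":0,"gripper":-0.3}
    - {"x":0,"y":0,"z":1,"wx":0,"wy":0,"wz":0,"gripper":-0.3}
    - {"x":0,"y":0,"z":1,"wx":0,"wy":0,"wz":0,"gripper":-0.3}
    - {"x":0,"y":0,"z":0,"wx":0,"wy":0,"wz":0,"gripper":-0.3}
    - {"x":0,"y":0,"z":-25,"wx":0,"wy":0,"wz":0,"gripper":-0.3}
    - {"x":0,"y":0,"z":-60,"wx":0,"wy":0,"wz":0,"gripper":-0.3}
    - {"x":0,"y":0,"z":-95,"wx":0,"wy":0,"wz":7,"gripper":-0.5}
    - {"x":20,"y":-4,"z":-110,"wx":0,"wy":0,"wz":14,"gripper":-0.5}
    - {"x":45,"y":-8,"z":-110,"wx":0,"wy":0,"wz":21,"gripper":-0.5}
    - {"x":70,"y":-12,"z":-110,"wx":0,"wy":0,"wz":28,"gripper":-0.5}
    - {"x":95,"y":-16,"z":-110,"wx":0,"wy":0,"wz":35,"gripper":-0.5}
    - {"x":120,"y":-20,"z":-110,"wx":0,"wy":0,"wz":42,"gripper":-0.5}
    - {"x":145,"y":-24,"z":-110,"wx":0,"wy":0,"wz":49,"gripper":-0.5}
    - {"x":170,"y":-28,"z":-105,"wx":0,"wy":0,"wz":56,"gripper":-0.5}
    - {"x":190,"y":-31,"z":-90,"wx":0,"wy":0,"wz":63,"gripper":-0.5}
    - {"x":208,"y":-34,"z":-75,"wx":0,"wy":0,"wz":70,"gripper":-0.5}
    - {"x":219,"y":-35,"z":-60,"wx":0,"wy":0,"wz":77,"gripper":-0.5}
    - {"x":219,"y":-35,"z":-50,"wx":0,"wy":0,"wz":82.5,"gripper":-0.5}
    - {"x":219,"y":-35,"z":-50,"wx":0,"wy":0,"wz":82.5,"gripper":-0.5}
  grip_force: 30

```text
time_s: 12.42
position: [0.4011, -0.018, 0.0578]
orientation: [-3.141, 0.002, 0.127]
wrist_force: [0.1, -0.3, -0.4]
finger_gap: 0.0643
```

```bash
python3 - <<'E'
from h import *
p,d=snap('side','6'); 
rows((402.6,-19.4,10,7.5))
print(read_state()["joint_positions"])
E
```

```text
(402.6, -19.4, 10, 7.5) -> xyz [ 0.8  1.1 48.8] w [-0.   0.1  0.1]
t 12.47 pos [401.7 -18.5  58.8] rpy [-1.8e+02  1.0e-01  7.6e+00] F [-0.2 -0.4 -0.1] gap 0.0641
[ 0.59624661  0.07960651 -0.67131426  2.17425458  0.0622201   0.90746006
 -1.55042007]
```

View pics/side6.png

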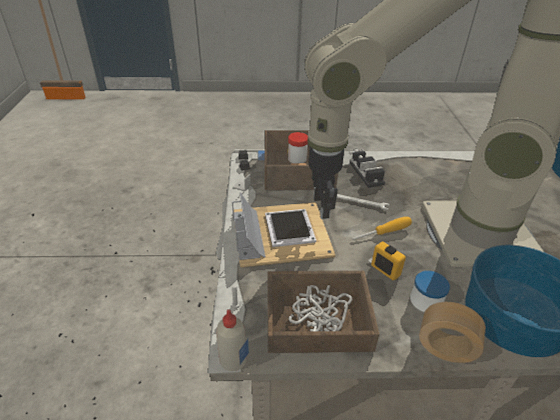

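Side view: the gripper is ahead of the plate's near edge, at (325,190), and the jar stands in the box at (298,148). Descending to pushing height.

carry_out:
  steps:
    - {"x":-4,"y":1,"z":25,"wx":0,"wy":0,"wz":0,"gripper":-0.5}
    - {"x":-4,"y":1,"z":40,"wx":0,"wy":0,"wz":0,"gripper":-0.5}
    - {"x":-4,"y":1,"z":47,"wx":0,"wy":0,"wz":0,"gripper":-0.5}
    - {"x":-4,"y":1,"z":49,"wx":0,"wy":0,"wz":0,"gripper":-0.5}
    - {"x":-4,"y":1,"z":49,"wx":0,"wy":0,"wz":0,"gripper":-0.5}
  grip_force: 30

```text
time_s: 12.88
position: [0.3989, -0.0204, 0.0106]
orientation: [-3.142, -0.0, 0.131]
wrist_force: [-0.1, -0.1, 0.6]
finger_gap: 0.0638
```

carry_out:
  steps:
    - {"x":0,"y":0,"z":1,"wx":0,"wy":0,"wz":0,"gripper":-0.5}
    - {"x":0,"y":0,"z":2,"wx":0,"wy":0,"wz":0,"gripper":-0.5}
    - {"x":0,"y":0,"z":2,"wx":0,"wy":0,"wz":0,"gripper":-0.5}
  grip_force: 30

```text
time_s: 13.13
position: [0.399, -0.0204, 0.0087]
orientation: [3.141, -0.001, 0.13]
wrist_force: [-0.0, -0.3, -0.3]
finger_gap: 0.0638
```

carry_out:
  steps:
    - {"x":0,"y":0,"z":1,"wx":0,"wy":0,"wz":0,"gripper":-0.5}
    - {"x":0,"y":0,"z":2,"wx":0,"wy":0,"wz":0,"gripper":-0.5}
    - {"x":0,"y":0,"z":2,"wx":0,"wy":0,"wz":0,"gripper":-0.5}
  grip_force: 30

```text
time_s: 13.38
position: [0.3985, -0.0203, 0.0062]
orientation: [3.141, -0.0, 0.13]
wrist_force: [-0.6, 0.6, 0.0]
finger_gap: 0.0644
```

```bash
python3 - <<'E'
from h import *
p,d=snap('side','7'); rows((528.5,-2.8,6.5,7.5))
i=p[150:270,230:390,::-1]; cv2.imwrite("pics/side7c.png",cv2.resize(i,None,fx=5,fy=5,interpolation=cv2.INTER_CUBIC))
E
```

```text
(528.5, -2.8, 6.5, 7.5) -> xyz [131.2  -0.4  -0.3] w [ 0.   0.  -0.1]
t 13.43 pos [398.5 -20.2   6.2] rpy [180.    0.    7.4] F [-0.  -0.1 -0.3] gap 0.064
```

View pics/side7c.png

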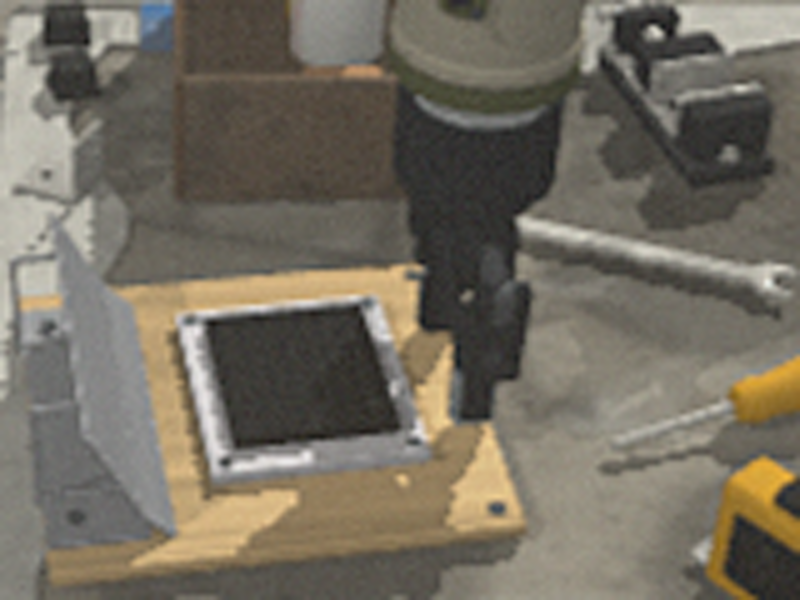

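The fingertips stand just above the board, ahead of the plate's near edge. Pushing.

carry_out:
  steps:
    - {"x":8,"y":0,"z":0,"wx":0,"wy":0,"wz":0,"gripper":-0.5}
    - {"x":14,"y":0,"z":0,"wx":0,"wy":0,"wz":0,"gripper":-0.5}
    - {"x":20,"y":0,"z":0,"wx":0,"wy":0,"wz":0,"gripper":-0.5}
    - {"x":26,"y":0,"z":0,"wx":0,"wy":0,"wz":0,"gripper":-0.5}
    - {"x":32,"y":0,"z":0,"wx":0,"wy":0,"wz":0,"gripper":-0.5}
    - {"x":38,"y":0,"z":0,"wx":0,"wy":0,"wz":0,"gripper":-0.5}
    - {"x":43,"y":0,"z":0,"wx":0,"wy":0,"wz":0,"gripper":-0.5}
    - {"x":48,"y":0,"z":0,"wx":0,"wy":0,"wz":0,"gripper":-0.5}
    - {"x":53,"y":0,"z":0,"wx":0,"wy":0,"wz":0,"gripper":-0.5}
    - {"x":58,"y":0,"z":0,"wx":0,"wy":0,"wz":0,"gripper":-0.5}
  grip_force: 30

```text
time_s: 14.27
position: [0.4533, -0.0131, 0.0051]
orientation: [3.141, 0.007, 0.13]
wrist_force: [-13.1, -1.5, 9.0]
finger_gap: 0.0639
```

```bash
cat > side.py <<'E'
import sys
from h import *
t=sys.argv[1]
p,d=snap('side',t); rows((528.5,-2.8,6.5,7.5))
i=p[150:270,210:370,::-1]; cv2.imwrite(f"pics/side{t}c.png",cv2.resize(i,None,fx=5,fy=5,interpolation=cv2.INTER_CUBIC))
E
python3 side.py 8
```

```text
(528.5, -2.8, 6.5, 7.5) -> xyz [74.4 -0.4 -1.5] w [ 0.   0.3 -0.1]
t 14.32 pos [454.8 -12.9   5.4] rpy [180.    0.3   7.4] F [-7.7 -1.9  0.5] gap 0.0639
```

View pics/side8c.png

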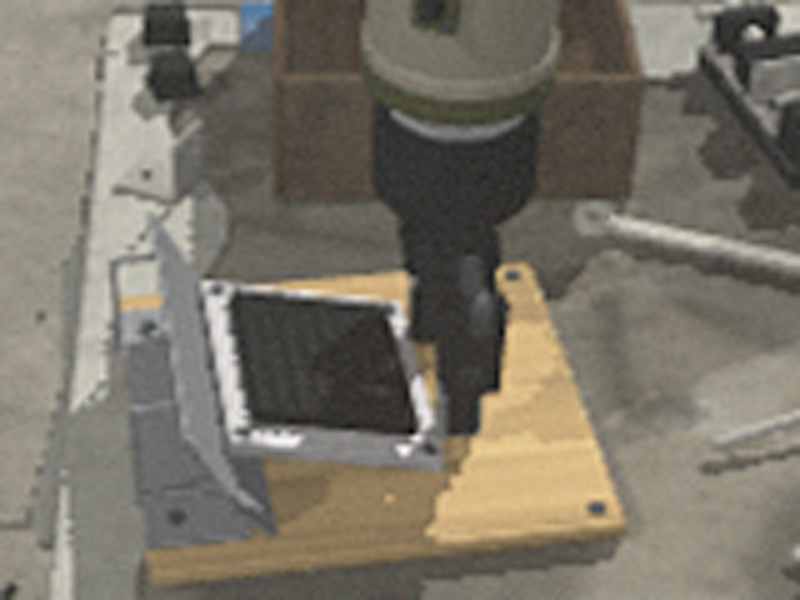

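The far edge is climbing the backstop with no skew. Continuing the push.

carry_out:
  steps:
    - {"x":5,"y":0,"z":-1,"wx":0,"wy":0,"wz":0,"gripper":-0.5}
    - {"x":10,"y":0,"z":-1,"wx":0,"wy":0,"wz":0,"gripper":-0.5}
    - {"x":15,"y":0,"z":-1,"wx":0,"wy":0,"wz":0,"gripper":-0.5}
    - {"x":20,"y":0,"z":-1,"wx":0,"wy":0,"wz":0,"gripper":-0.5}
    - {"x":25,"y":0,"z":-1,"wx":0,"wy":0,"wz":0,"gripper":-0.5}
    - {"x":30,"y":0,"z":-1,"wx":0,"wy":0,"wz":0,"gripper":-0.5}
    - {"x":35,"y":0,"z":-1,"wx":0,"wy":0,"wz":0,"gripper":-0.5}
    - {"x":40,"y":0,"z":-1,"wx":0,"wy":0,"wz":0,"gripper":-0.5}
    - {"x":45,"y":0,"z":-1,"wx":0,"wy":0,"wz":0,"gripper":-0.5}
    - {"x":50,"y":0,"z":-1,"wx":0,"wy":0,"wz":0,"gripper":-0.5}
  grip_force: 30

```text
time_s: 15.15
position: [0.5064, -0.0061, 0.0074]
orientation: [3.141, -0.001, 0.13]
wrist_force: [-2.9, -0.5, 1.1]
finger_gap: 0.0645
```

```bash
python3 side.py 9
```

```text
(528.5, -2.8, 6.5, 7.5) -> xyz [21.3 -0.4  1.1] w [-0.  -0.1 -0.1]
t 15.2 pos [507.4  -6.    7.5] rpy [-1.8e+02 -1.0e-01  7.4e+00] F [-0.7 -0.8  0.7] gap 0.0639
```

View pics/side9c.png

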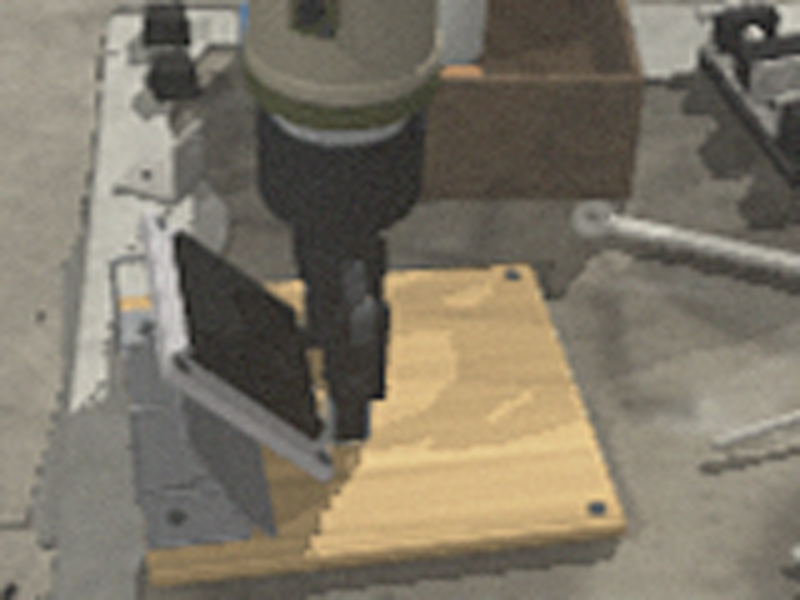

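Plate at roughly 45–50° and about 21 mm still to go. The gripper body could come close to the sole's upper part, so I'll tilt the tool back 7° for the rest of the push.

carry_out:
  steps:
    - {"x":1,"y":0,"z":0,"wx":0,"wy":3.5,"wz":0,"gripper":-0.5}
    - {"x":2,"y":0,"z":1,"wx":0,"wy":7,"wz":0,"gripper":-0.5}
    - {"x":5,"y":0,"z":1,"wx":0,"wy":7,"wz":0,"gripper":-0.5}
    - {"x":8,"y":0,"z":1,"wx":0,"wy":7,"wz":0,"gripper":-0.5}
    - {"x":11,"y":0,"z":1,"wx":0,"wy":7,"wz":0,"gripper":-0.5}
    - {"x":14,"y":0,"z":1,"wx":0,"wy":7,"wz":0,"gripper":-0.5}
    - {"x":14,"y":0,"z":1,"wx":0,"wy":7,"wz":0,"gripper":-0.5}
  grip_force: 30

```text
time_s: 15.78
position: [0.5208, -0.0042, 0.0064]
orientation: [-3.141, -0.123, 0.13]
wrist_force: [-1.6, -2.0, 1.1]
finger_gap: 0.0641
```

```bash
python3 side.py 10
```

```text
(528.5, -2.8, 6.5, 7.5) -> xyz [ 7.9 -0.3  0.9] w [-0.  -7.1 -0.1]
t 15.83 pos [520.7  -4.2   6.4] rpy [-180.    -7.1    7.4] F [-0.6 -0.1  0.8] gap 0.0641
```

View pics/side10c.png

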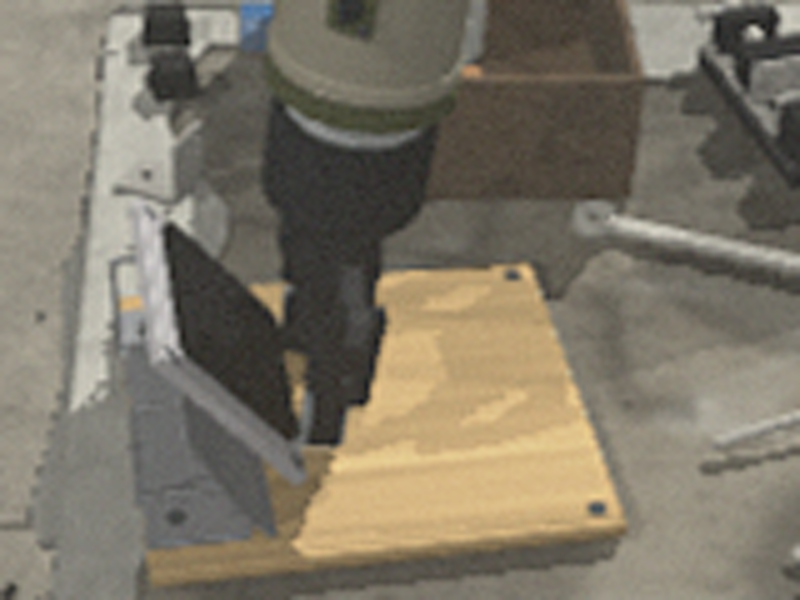

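carry_out:
  steps:
    - {"x":2,"y":0,"z":0.2,"wx":0,"wy":0,"wz":0,"gripper":-0.5}
    - {"x":4,"y":0,"z":0.5,"wx":0,"wy":0,"wz":0,"gripper":-0.5}
    - {"x":6,"y":0,"z":0.7,"wx":0,"wy":0,"wz":0,"gripper":-0.5}
    - {"x":7,"y":0,"z":0.9,"wx":0,"wy":0,"wz":0,"gripper":-0.5}
  grip_force: 30

```text
time_s: 16.17
position: [0.5265, -0.0035, 0.006]
orientation: [-3.142, -0.122, 0.13]
wrist_force: [-4.2, -1.1, 1.1]
finger_gap: 0.0641
```

carry_out:
  steps:
    - {"x":1,"y":0,"z":0.1,"wx":0,"wy":0,"wz":0,"gripper":-0.5}
    - {"x":2,"y":0,"z":0.2,"wx":0,"wy":0,"wz":0,"gripper":-0.5}
  grip_force: 30

```text
time_s: 16.33
position: [0.5283, -0.0033, 0.006]
orientation: [-3.142, -0.122, 0.13]
wrist_force: [-3.8, -0.9, -1.1]
finger_gap: 0.0641
```

```bash
python3 side.py 11
```

```text
(528.5, -2.8, 6.5, 7.5) -> xyz [ 0.1 -0.4 -0.4] w [ 0.  -7.  -0.1]
t 16.38 pos [528.5  -3.2   6.1] rpy [-180.    -7.     7.4] F [-2.9 -0.5 -0.6] gap 0.0638
```

View pics/side11c.png

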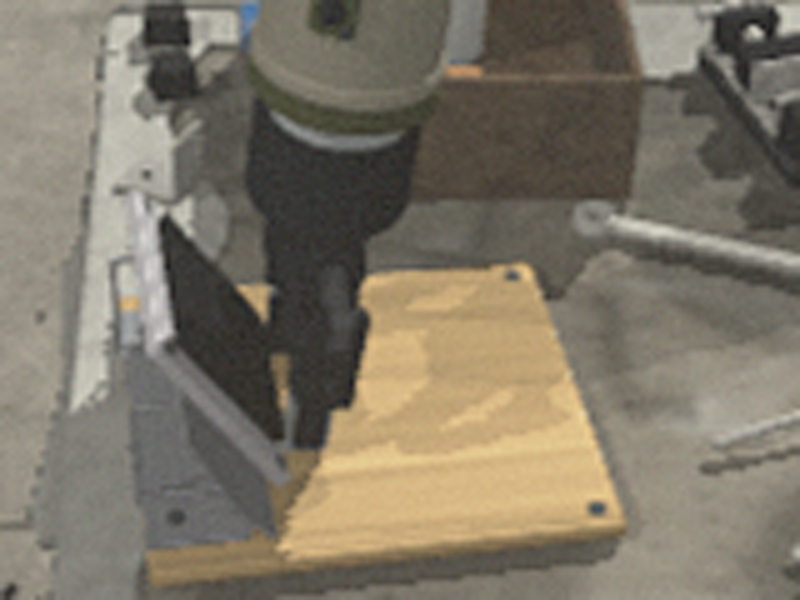

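```bash
cat > exp.py <<'E'
from h import *
foot=np.array([.5464,.0069,.009]);a=np.radians(7.5);ex=np.array([np.cos(a),np.sin(a),0]);ey=np.array([-np.sin(a),np.cos(a),0]);ez=np.array([0,0,1])
def W(x,y,z): return foot+x*ex+y*ey+z*ez
if __name__=="__main__":
  for th,x0 in [(60,0),(57,-.004),(54,-.008),(60,-.004)]:
    t=np.radians(th)
    pts=[W(x0,.053,0),W(x0+.105*np.cos(t),.053,.105*np.sin(t)),W(x0+.105*np.cos(t),-.067,.105*np.sin(t))]
    print(th,x0,np.round((proj("side",pts)-[210,150])*5))
E
python3 exp.py
```

```text
60 0 [[268. 489.]
 [147. 351.]
 [125. 190.]]
57 -0.004 [[276. 489.]
 [145. 356.]
 [124. 195.]]
54 -0.008 [[285. 488.]
 [144. 361.]
 [123. 200.]]
60 -0.004 [[276. 489.]
 [156. 350.]
 [133. 189.]]
```

carry_out:
  steps:
    - {"x":1,"y":0,"z":0.1,"wx":0,"wy":0,"wz":0,"gripper":-0.5}
    - {"x":2,"y":0,"z":0.2,"wx":0,"wy":0,"wz":0,"gripper":-0.5}
    - {"x":2,"y":0,"z":0.2,"wx":0,"wy":0,"wz":0,"gripper":-0.5}
  grip_force: 30

```text
time_s: 16.63
position: [0.5306, -0.003, 0.0062]
orientation: [-3.142, -0.122, 0.13]
wrist_force: [-2.6, -0.6, -3.8]
finger_gap: 0.0642
```

carry_out:
  steps:
    - {"x":1,"y":0,"z":0.1,"wx":0,"wy":0,"wz":0,"gripper":-0.5}
    - {"x":2,"y":0,"z":0.2,"wx":0,"wy":0,"wz":0,"gripper":-0.5}
    - {"x":2,"y":0,"z":0.2,"wx":0,"wy":0,"wz":0,"gripper":-0.5}
  grip_force: 30

```text
time_s: 16.88
position: [0.5317, -0.0029, 0.006]
orientation: [3.141, -0.12, 0.13]
wrist_force: [-7.0, -0.1, 0.3]
finger_gap: 0.0639
```

```bash
python3 side.py 12
```

```text
(528.5, -2.8, 6.5, 7.5) -> xyz [-3.1 -0.5 -0.9] w [ 0.  -6.9 -0.1]
t 16.93 pos [531.7  -2.9   6. ] rpy [180.   -6.9   7.4] F [-6.4 -1.  -0.2] gap 0.064
```

View pics/side12c.png

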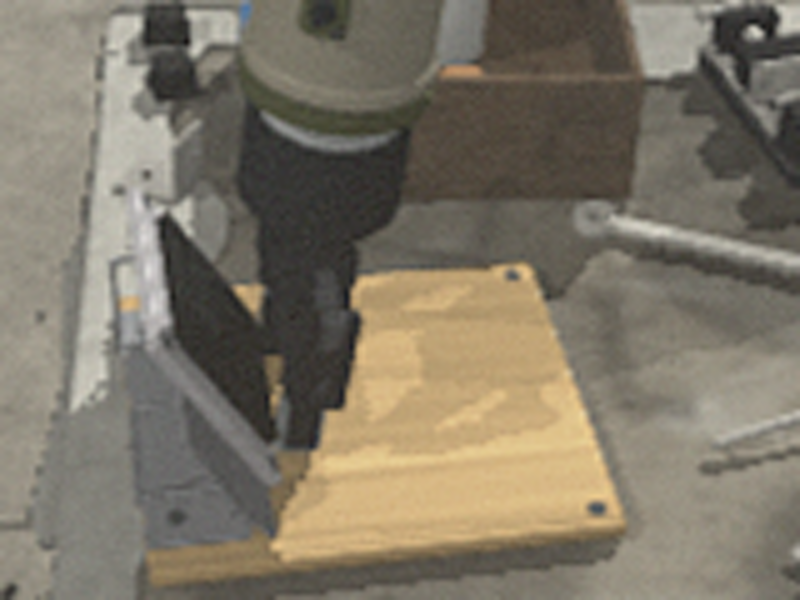

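carry_out:
  steps:
    - {"x":1,"y":0,"z":0,"wx":0,"wy":0,"wz":0,"gripper":-0.5}
    - {"x":1.5,"y":0,"z":0,"wx":0,"wy":0,"wz":0,"gripper":-0.5}
    - {"x":1.5,"y":0,"z":0,"wx":0,"wy":0,"wz":0,"gripper":-0.5}
  grip_force: 30

```text
time_s: 17.18
position: [0.5319, -0.0028, 0.0058]
orientation: [3.141, -0.118, 0.13]
wrist_force: [-13.9, -1.2, 5.5]
finger_gap: 0.0639
```

carry_out:
  steps:
    - {"x":0.7,"y":0,"z":0,"wx":0,"wy":0,"wz":0,"gripper":-0.5}
    - {"x":1.5,"y":0,"z":0,"wx":0,"wy":0,"wz":0,"gripper":-0.5}
    - {"x":1.5,"y":0,"z":0,"wx":0,"wy":0,"wz":0,"gripper":-0.5}
  grip_force: 30

```text
time_s: 17.43
position: [0.5321, -0.0028, 0.0056]
orientation: [3.141, -0.115, 0.13]
wrist_force: [-20.8, -1.5, 10.8]
finger_gap: 0.064
```

Hard stop: 20 N with no further travel, so the near edge is at the foot. Backing off.

carry_out:
  steps:
    - {"x":-2,"y":0,"z":0,"wx":0,"wy":0,"wz":0,"gripper":-0.5}
    - {"x":-4,"y":0,"z":-0.5,"wx":0,"wy":0,"wz":0,"gripper":-0.5}
    - {"x":-8,"y":0,"z":-1,"wx":0,"wy":0,"wz":0,"gripper":-0.5}
    - {"x":-16,"y":0,"z":-2,"wx":0,"wy":0,"wz":0,"gripper":-0.5}
    - {"x":-30,"y":0,"z":-5,"wx":0,"wy":0,"wz":0,"gripper":-0.5}
    - {"x":-50,"y":0,"z":-10,"wx":0,"wy":0,"wz":0,"gripper":-0.5}
    - {"x":-70,"y":0,"z":-25,"wx":0,"wy":-3.5,"wz":0,"gripper":-0.5}
    - {"x":-80,"y":0,"z":-55,"wx":0,"wy":-7,"wz":0,"gripper":-0.5}
    - {"x":-80,"y":0,"z":-80,"wx":0,"wy":-7,"wz":0,"gripper":-0.5}
  grip_force: 30

```text
time_s: 18.18
position: [0.4458, -0.0137, 0.0776]
orientation: [-3.141, 0.003, 0.13]
wrist_force: [1.2, 0.6, 0.4]
finger_gap: 0.0641
```

```bash
python3 side.py 13
```

```text
(528.5, -2.8, 6.5, 7.5) -> xyz [79.8 -0.4 75.8] w [ 0.1 -0.3 -0. ]
t 18.23 pos [449.  -13.5  81.9] rpy [179.9  -0.3   7.5] F [4.4 0.7 4. ] gap 0.0638
```

View pics/side13c.png

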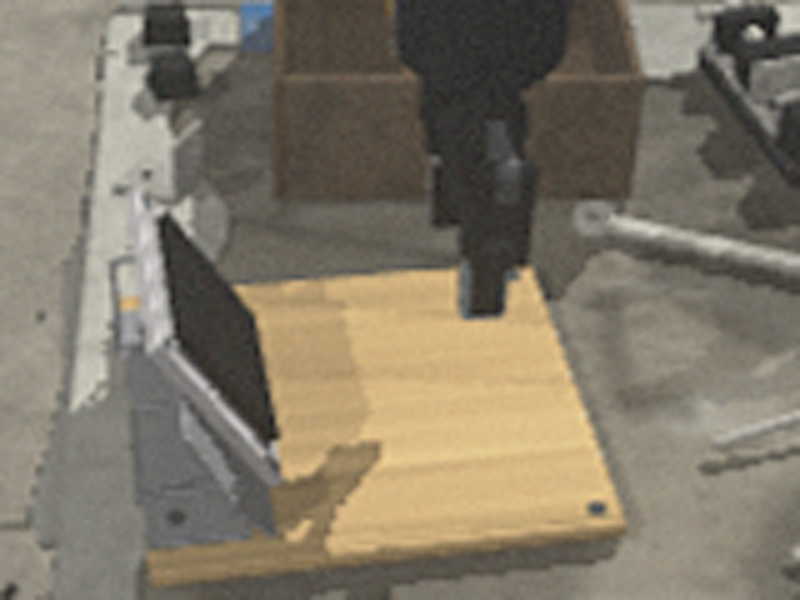

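```bash
python3 - <<'E'
from exp import *
np.set_printoptions(precision=1,suppress=True)
d=np.load("pics/side13.npy"); P=cloud("side",d); 
Q=(P-foot)@np.stack([ex,ey,ez],1)*1000
for v in range(185,250,4):
    r=[(u,*np.round(Q[v,u]).astype(int)) for u in range(232,268,3) if not np.isnan(Q[v,u,0]) and abs(Q[v,u,1])<90 and -60<Q[v,u,0]<80 and Q[v,u,2]>-15]
    print(v,r)
E
```

```text
185 []
189 [(235, np.int64(53), np.int64(-60), np.int64(93)), (238, np.int64(45), np.int64(-67), np.int64(87))]
193 [(235, np.int64(54), np.int64(-46), np.int64(92)), (238, np.int64(47), np.int64(-42), np.int64(94)), (241, np.int64(40), np.int64(-53), np.int64(85))]
197 [(238, np.int64(48), np.int64(-27), np.int64(93)), (241, np.int64(41), np.int64(-38), np.int64(84)), (244, np.int64(34), np.int64(-31), np.int64(89)), (247, np.int64(26), np.int64(-52), np.int64(73))]
201 [(232, np.int64(62), np.int64(-59), np.int64(58)), (235, np.int64(55), np.int64(-57), np.int64(59)), (238, np.int64(50), np.int64(-13), np.int64(93)), (241, np.int64(42), np.int64(-23), np.int64(84)), (244, np.int64(36), np.int64(-17), np.int64(88)), (247, np.int64(27), np.int64(-36), np.int64(72)), (250, np.int64(19), np.int64(-52), np.int64(60))]
205 [(232, np.int64(63), np.int64(-53), np.int64(51)), (238, np.int64(51), np.int64(0), np.int64(91)), (241, np.int64(44), np.int64(-5), np.int64(87)), (244, np.int64(37), np.int64(-3), np.int64(88)), (247, np.int64(30), np.int64(-12), np.int64(79)), (250, np.int64(21), np
[... 5743 characters left out ...]
53), np.int64(11)), (262, np.int64(3), np.int64(52), np.int64(9)), (265, np.int64(-4), np.int64(51), np.int64(7))]
249 [(232, np.int64(72), np.int64(36), np.int64(-10)), (235, np.int64(66), np.int64(40), np.int64(-7)), (238, np.int64(59), np.int64(53), np.int64(5)), (241, np.int64(52), np.int64(54), np.int64(5)), (244, np.int64(45), np.int64(53), np.int64(3)), (247, np.int64(38), np.int64(53), np.int64(2)), (250, np.int64(32), np.int64(56), np.int64(4)), (253, np.int64(25), np.int64(56), np.int64(2)), (256, np.int64(20), np.int64(79), np.int64(24)), (259, np.int64(12), np.int64(68), np.int64(12)), (262, np.int64(4), np.int64(60), np.int64(3)), (265, np.int64(-3), np.int64(57), np.int64(-1))]
```

The plate leans in place as expected, its top edge at x 45–54 mm and about 92 mm above the board (foot frame), and it stays standing untouched. Next I go over it with the jaws along the board's x to straddle the top edge.

carry_out:
  steps:
    - {"x":0,"y":0,"z":-35,"wx":0,"wy":0,"wz":-7,"gripper":-0.3}
    - {"x":0,"y":0,"z":-70,"wx":0,"wy":0,"wz":-14,"gripper":-0.3}
    - {"x":5,"y":0,"z":-95,"wx":0,"wy":0,"wz":-21,"gripper":-0.3}
    - {"x":15,"y":0,"z":-108,"wx":0,"wy":0,"wz":-28,"gripper":-0.3}
    - {"x":30,"y":0,"z":-108,"wx":0,"wy":0,"wz":-35,"gripper":-0.3}
    - {"x":45,"y":0,"z":-108,"wx":0,"wy":0,"wz":-42,"gripper":-0.3}
    - {"x":60,"y":0,"z":-108,"wx":0,"wy":0,"wz":-49,"gripper":-0.3}
    - {"x":75,"y":0,"z":-108,"wx":0,"wy":0,"wz":-56,"gripper":-0.3}
    - {"x":90,"y":0,"z":-108,"wx":0,"wy":0,"wz":-63,"gripper":-0.3}
    - {"x":105,"y":0,"z":-108,"wx":0,"wy":0,"wz":-70,"gripper":-0.3}
    - {"x":120,"y":0,"z":-108,"wx":0,"wy":0,"wz":-77,"gripper":-0.3}
    - {"x":130,"y":0,"z":-108,"wx":0,"wy":0,"wz":-84,"gripper":-0.3}
    - {"x":134,"y":0,"z":-108,"wx":0,"wy":0,"wz":-90,"gripper":-0.3}
    - {"x":134,"y":0,"z":-108,"wx":0,"wy":0,"wz":-90,"gripper":-0.3}
    - {"x":134,"y":0,"z":-108,"wx":0,"wy":0,"wz":-90,"gripper":-0.3}
    - {"x":134,"y":0,"z":-108,"wx":0,"wy":0,"wz":-90,"gripper":-0.3}
  grip_force: 30

```text
time_s: 19.57
position: [0.5796, 0.0034, 0.1845]
orientation: [3.141, 0.0, 1.697]
wrist_force: [0.1, -0.5, 0.6]
finger_gap: 0.0554
```

```bash
cat >> side.py <<'E'
from exp import *
s=read_state()
q=(s["position"]-foot)@np.stack([ex,ey,ez],1)*1000
print("board frame TCP",np.round(q,1))
E
python3 side.py 14; python3 - <<'E'
from h import *
rows((582,4.6,79,97.5))
E
```

```text
(528.5, -2.8, 6.5, 7.5) -> xyz [  0.5 -51.5 178. ] w [ 0.   0.  89.8]
t 19.62 pos [579.6   3.3 184.5] rpy [180.    0.   97.3] F [ 1.1  0.2 -0.1] gap 0.0554
board frame TCP [ 32.4  -7.9 175.5]
(582, 4.6, 79, 97.5) -> xyz [  1.    2.5 105.5] w [ 0.   0.  -0.2]
t 19.62 pos [579.6   3.3 184.5] rpy [180.    0.   97.3] F [ 1.1  0.2 -0.1] gap 0.0554
```

View pics/side14c.png

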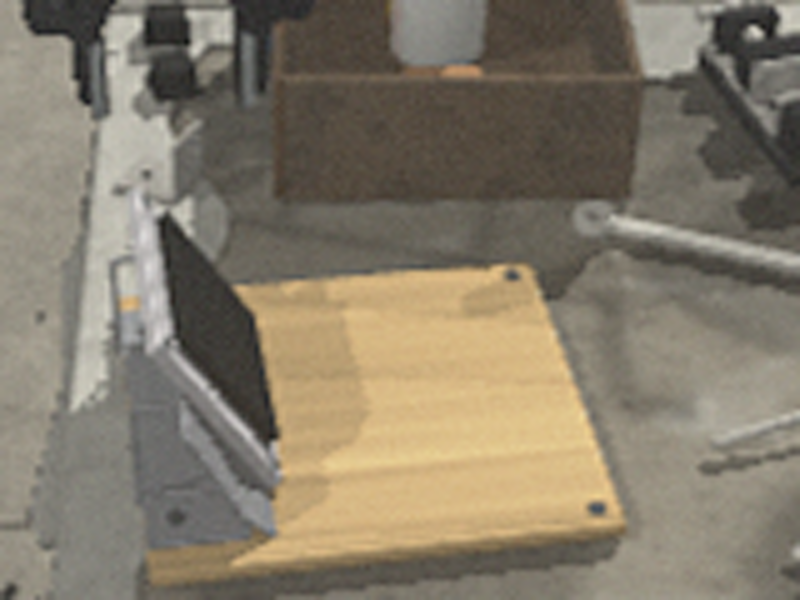

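carry_out:
  steps:
    - {"x":1,"y":4,"z":20,"wx":0,"wy":0,"wz":0,"gripper":-0.3}
    - {"x":1,"y":4,"z":40,"wx":0,"wy":0,"wz":0,"gripper":-0.3}
    - {"x":1,"y":4,"z":60,"wx":0,"wy":0,"wz":0,"gripper":-0.3}
    - {"x":1,"y":4,"z":75,"wx":0,"wy":0,"wz":0,"gripper":-0.3}
    - {"x":1,"y":4,"z":75,"wx":0,"wy":0,"wz":0,"gripper":-0.3}
  grip_force: 30

```text
time_s: 20.03
position: [0.5817, 0.0045, 0.1065]
orientation: [-3.137, -0.0, 1.699]
wrist_force: [-0.3, -0.5, -0.1]
finger_gap: 0.0556
```

```bash
python3 side.py 15
```

```text
(528.5, -2.8, 6.5, 7.5) -> xyz [ -0.5 -54.4 102. ] w [-0.1  0.1 89.9]
t 20.08 pos [582.6   4.7 108.4] rpy [-179.9    0.    97.4] F [-0.1  0.7  0.6] gap 0.0556
board frame TCP [35.7 -6.9 99.4]
```

View pics/side15c.png

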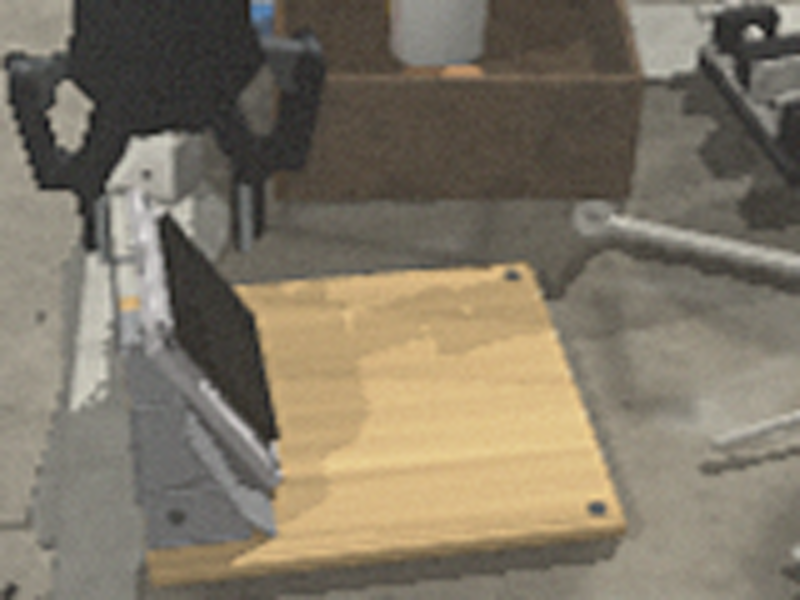

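The fingers straddle the top edge at mid-width, the back finger at (95,248) and the front one at (250,248). Descending the last 27 mm.

carry_out:
  steps:
    - {"x":0,"y":0,"z":12,"wx":0,"wy":0,"wz":0,"gripper":-0.3}
    - {"x":0,"y":0,"z":22,"wx":0,"wy":0,"wz":0,"gripper":-0.3}
    - {"x":0,"y":0,"z":27,"wx":0,"wy":0,"wz":0,"gripper":-0.3}
    - {"x":0,"y":0,"z":27,"wx":0,"wy":0,"wz":0,"gripper":-0.3}
    - {"x":0,"y":0,"z":27,"wx":0,"wy":0,"wz":0,"gripper":-0.3}
  grip_force: 30

```text
time_s: 20.5
position: [0.5837, 0.005, 0.0823]
orientation: [-3.141, -0.0, 1.701]
wrist_force: [0.3, -0.1, -0.0]
finger_gap: 0.0555
```

```bash
python3 side.py 16
```

```text
(528.5, -2.8, 6.5, 7.5) -> xyz [ -0.6 -56.   76.1] w [ 0.  -0.  89.9]
t 20.55 pos [583.9   5.1  82.6] rpy [180.    0.   97.4] F [0.1 0.7 0.2] gap 0.0552
board frame TCP [37.  -6.7 73.6]
```

View pics/side16c.png

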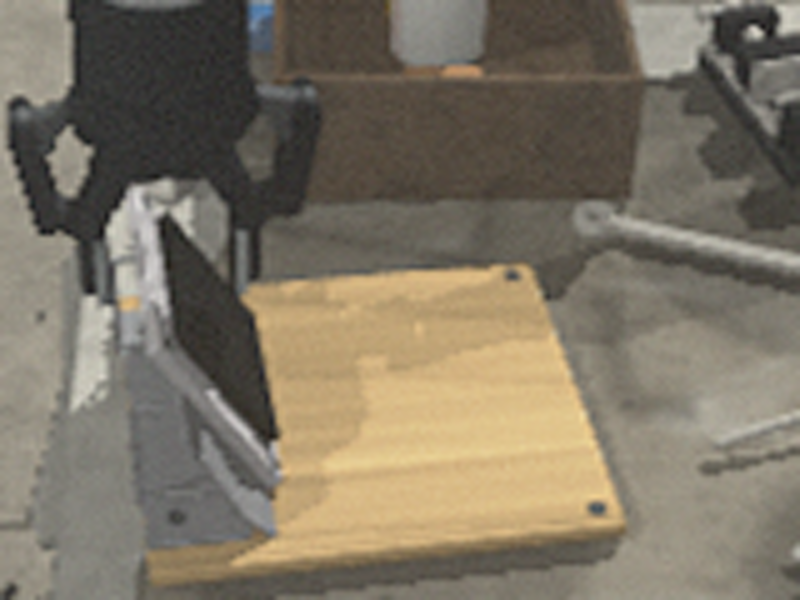

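carry_out:
  steps:
    - {"x":0,"y":-4,"z":2,"wx":0,"wy":0,"wz":0,"gripper":-0.3}
    - {"x":0,"y":-8,"z":3,"wx":0,"wy":0,"wz":0,"gripper":-0.3}
    - {"x":0,"y":-12,"z":3,"wx":0,"wy":0,"wz":0,"gripper":-0.3}
    - {"x":0,"y":-16,"z":3,"wx":0,"wy":0,"wz":0,"gripper":-0.3}
    - {"x":0,"y":-20,"z":3,"wx":0,"wy":0,"wz":0,"gripper":-0.3}
    - {"x":0,"y":-24,"z":3,"wx":0,"wy":0,"wz":0,"gripper":-0.3}
    - {"x":0,"y":-28,"z":3,"wx":0,"wy":0,"wz":0,"gripper":-0.3}
    - {"x":0,"y":-32,"z":3,"wx":0,"wy":0,"wz":0,"gripper":-0.3}
  grip_force: 30

```text
time_s: 21.22
position: [0.5515, 0.0007, 0.0793]
orientation: [-3.142, 0.0, 1.701]
wrist_force: [0.2, -0.3, 0.2]
finger_gap: 0.0556
```

```bash
python3 side.py 17
```

```text
(528.5, -2.8, 6.5, 7.5) -> xyz [ -0.5 -22.6  72.7] w [-0.   0.1 89.9]
t 21.27 pos [550.9   0.6  79.2] rpy [-180.     0.    97.4] F [0.3 0.7 0.1] gap 0.0554
board frame TCP [ 3.6 -6.8 70.2]
```

View pics/side17c.png

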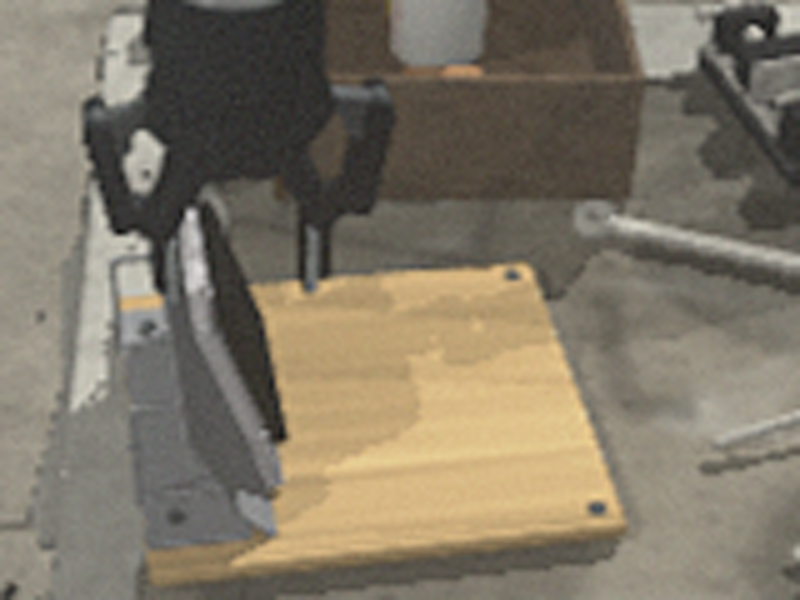

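The plate is tipping up about its foot, now near 73°, with no slip. Continuing, then narrowing the jaws so the front finger catches it.

carry_out:
  steps:
    - {"x":0,"y":-4,"z":0,"wx":0,"wy":0,"wz":0,"gripper":-0.3}
    - {"x":0,"y":-8,"z":0,"wx":0,"wy":0,"wz":0,"gripper":-0.3}
    - {"x":0,"y":-12,"z":0,"wx":0,"wy":0,"wz":0,"gripper":-0.3}
    - {"x":0,"y":-16,"z":0,"wx":0,"wy":0,"wz":0,"gripper":-0.2}
    - {"x":0,"y":-18,"z":0,"wx":0,"wy":0,"wz":0,"gripper":-0.1}
    - {"x":0,"y":-19,"z":0,"wx":0,"wy":0,"wz":0,"gripper":0.0}
    - {"x":0,"y":-19,"z":0,"wx":0,"wy":0,"wz":0,"gripper":0.1}
    - {"x":0,"y":-19,"z":0,"wx":0,"wy":0,"wz":0,"gripper":0.1}
  grip_force: 20

```text
time_s: 21.93
position: [0.5331, -0.0017, 0.0793]
orientation: [-3.141, 0.0, 1.701]
wrist_force: [-0.2, -0.0, 0.1]
finger_gap: 0.0384
```

```bash
python3 side.py 18
```

```text
(528.5, -2.8, 6.5, 7.5) -> xyz [-0.5 -4.8 72.8] w [-0.   0.  89.9]
t 21.98 pos [533.2  -1.7  79.3] rpy [-180.     0.    97.4] F [-1.  -1.1 -0.9] gap 0.0384
board frame TCP [-14.2  -6.8  70.3]
```

View pics/side18c.png

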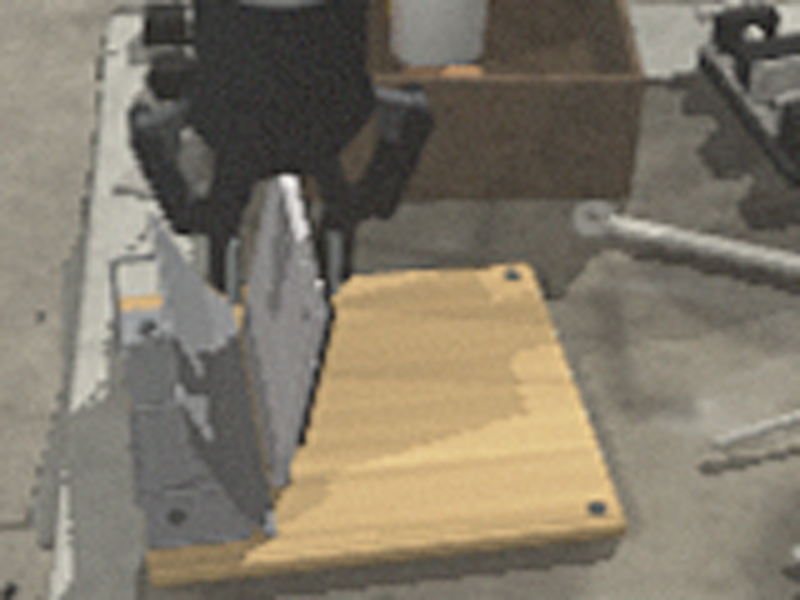

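The plate is past vertical and leans on the front finger. Lowering it like a ladder sliding down that finger, opening the jaws as I go.

carry_out:
  steps:
    - {"x":0,"y":-4,"z":2,"wx":0,"wy":0,"wz":0,"gripper":0.0}
    - {"x":0,"y":-8,"z":4,"wx":0,"wy":0,"wz":0,"gripper":-0.1}
    - {"x":0,"y":-12,"z":6,"wx":0,"wy":0,"wz":0,"gripper":-0.2}
    - {"x":0,"y":-15,"z":8,"wx":0,"wy":0,"wz":0,"gripper":-0.35}
    - {"x":0,"y":-18,"z":12,"wx":0,"wy":0,"wz":0,"gripper":-0.45}
    - {"x":0,"y":-21,"z":16,"wx":0,"wy":0,"wz":0,"gripper":-0.55}
    - {"x":0,"y":-24,"z":20,"wx":0,"wy":0,"wz":0,"gripper":-0.65}
    - {"x":0,"y":-26,"z":22,"wx":0,"wy":0,"wz":0,"gripper":-0.65}
  grip_force: 20

```text
time_s: 22.65
position: [0.5065, -0.0051, 0.0565]
orientation: [-3.14, -0.0, 1.701]
wrist_force: [-2.5, -0.4, 0.2]
finger_gap: 0.0706
```

```bash
python3 side.py 19
```

```text
(528.5, -2.8, 6.5, 7.5) -> xyz [-0.5 22.5 49.8] w [-0.1  0.1 89.9]
t 22.7 pos [506.2  -5.2  56.3] rpy [-179.9   -0.    97.4] F [-1.5 -0.2 -0.6] gap 0.0704
board frame TCP [-41.5  -6.8  47.3]
```

View pics/side19c.png

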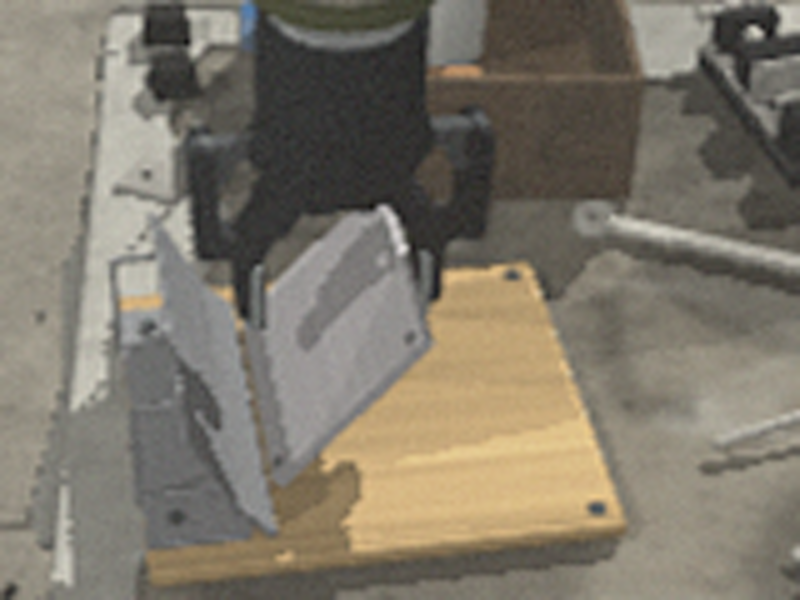

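Working as planned: the plate is at about 50° on the front finger. Continuing down.

carry_out:
  steps:
    - {"x":0,"y":-3,"z":6,"wx":0,"wy":0,"wz":0,"gripper":-0.8}
    - {"x":0,"y":-7,"z":13,"wx":0,"wy":0,"wz":0,"gripper":-0.9}
    - {"x":0,"y":-11,"z":20,"wx":0,"wy":0,"wz":0,"gripper":-1}
    - {"x":0,"y":-15,"z":27,"wx":0,"wy":0,"wz":0,"gripper":-1}
    - {"x":0,"y":-18,"z":32,"wx":0,"wy":0,"wz":0,"gripper":-1}
    - {"x":0,"y":-21,"z":36,"wx":0,"wy":0,"wz":0,"gripper":-1}
    - {"x":0,"y":-24,"z":38,"wx":0,"wy":0,"wz":0,"gripper":-1}
    - {"x":0,"y":-26,"z":39,"wx":0,"wy":0,"wz":0,"gripper":-1}
  grip_force: 20

```text
time_s: 23.37
position: [0.4812, -0.0084, 0.018]
orientation: [-3.141, -0.0, 1.701]
wrist_force: [0.3, 0.2, -0.1]
finger_gap: 0.0855
```

```bash
python3 side.py 20
```

```text
(528.5, -2.8, 6.5, 7.5) -> xyz [-0.6 47.5 11.7] w [ 0.  -0.  89.9]
t 23.42 pos [481.3  -8.4  18.2] rpy [180.    0.   97.4] F [-0.9 -0.4  1.2] gap 0.0854
board frame TCP [-66.5  -6.7   9.2]
```

View pics/side20c.png

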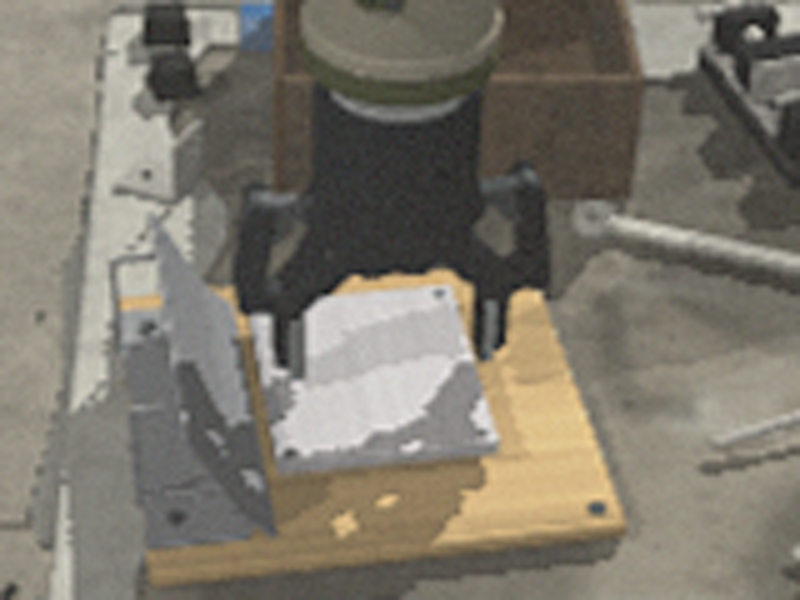

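The plate looks flat or nearly so. Clearing away: a little towards the robot, then straight up and aside.

carry_out:
  steps:
    - {"x":0,"y":-3,"z":0,"wx":0,"wy":0,"wz":0,"gripper":-1}
    - {"x":0,"y":-6,"z":0,"wx":0,"wy":0,"wz":0,"gripper":-1}
    - {"x":0,"y":-8,"z":-2,"wx":0,"wy":0,"wz":0,"gripper":-1}
    - {"x":0,"y":-8,"z":-15,"wx":0,"wy":0,"wz":0,"gripper":-1}
    - {"x":0,"y":-8,"z":-45,"wx":0,"wy":0,"wz":0,"gripper":-1}
    - {"x":0,"y":-8,"z":-85,"wx":0,"wy":0,"wz":0,"gripper":-1}
    - {"x":0,"y":-8,"z":-125,"wx":0,"wy":0,"wz":0,"gripper":-1}
    - {"x":0,"y":-8,"z":-165,"wx":0,"wy":0,"wz":0,"gripper":-1}
    - {"x":-35,"y":-8,"z":-180,"wx":0,"wy":0,"wz":0,"gripper":-1}
    - {"x":-75,"y":-8,"z":-180,"wx":0,"wy":0,"wz":0,"gripper":-1}
    - {"x":-115,"y":-10,"z":-180,"wx":0,"wy":0,"wz":0,"gripper":-1}
    - {"x":-155,"y":-20,"z":-180,"wx":0,"wy":0,"wz":0,"gripper":-1}
    - {"x":-195,"y":-25,"z":-180,"wx":0,"wy":0,"wz":0,"gripper":-1}
    - {"x":-235,"y":-30,"z":-180,"wx":0,"wy":0,"wz":0,"gripper":-1}
    - {"x":-275,"y":-40,"z":-180,"wx":0,"wy":0,"wz":0,"gripper":-1}
    - {"x":-315,"y":-50,"z":-180,"wx":0,"wy":0,"wz":0,"gripper":-1}
    - {"x":-355,"y":-55,"z":-180,"wx":0,"wy":0,"wz":0,"gripper":-1}
    - {"x":-395,"y":-60,"z":-180,"wx":0,"wy":0,"wz":0,"gripper":-1}
    - {"x":-395,"y":-60,"z":-180,"wx":0,"wy":0,"wz":0,"gripper":-1}
  grip_force: 20

```text
time_s: 25.0
position: [0.4699, -0.4167, 0.1985]
orientation: [-3.141, 0.002, 1.691]
wrist_force: [-1.5, -1.2, -0.7]
finger_gap: 0.0855
```

```bash
python3 side.py 21; python3 - <<'E'
from h import *
from exp import *
p,d=snap("top","21"); P=cloud("top",d); Q=(P-foot)@np.stack([ex,ey,ez],1)*1000
ds=np.load("pics/side21.npy"); Qs=(cloud("side",ds)-foot)@np.stack([ex,ey,ez],1)*1000
for n,q in (("top",Q),("side",Qs)):
    q=q.reshape(-1,3); s=q[(q[:,0]>-95)&(q[:,0]<-20)&(abs(q[:,1]+7)<45)]
    A=np.c_[s[:,:2],np.ones(len(s))]; c,_,_,_=np.linalg.lstsq(A,s[:,2],rcond=None)
    print(n,"tilt deg",np.degrees(c[:2]),"z mean",s[:,2].mean())
i=p[150:330,130:440,::-1]; cv2.imwrite("pics/top21c.png",cv2.resize(i,None,fx=2.5,fy=2.5,interpolation=cv2.INTER_CUBIC))
im=cv2.imread("pics/top21.png"); cv2.imwrite("pics/rtop21.png",grid(rect("top",im,.025,.36,.62,-.13,.13),.62,.13))
E
```

```text
(528.5, -2.8, 6.5, 7.5) -> xyz [399.5 107.1 192.1] w [ 0.  -0.  89.6]
t 25.05 pos [ 471.4 -412.4  198.7] rpy [180.    0.   97.1] F [ 0.2  1.1 -1.1] gap 0.0855
board frame TCP [-129.1 -405.9  189.7]
top tilt deg [-0.1786221 -0.1136195] z mean 17.119089552071262
side tilt deg [ 0.09955284 -0.07995581] z mean 15.95876212469496
```

View pics/top21c.png

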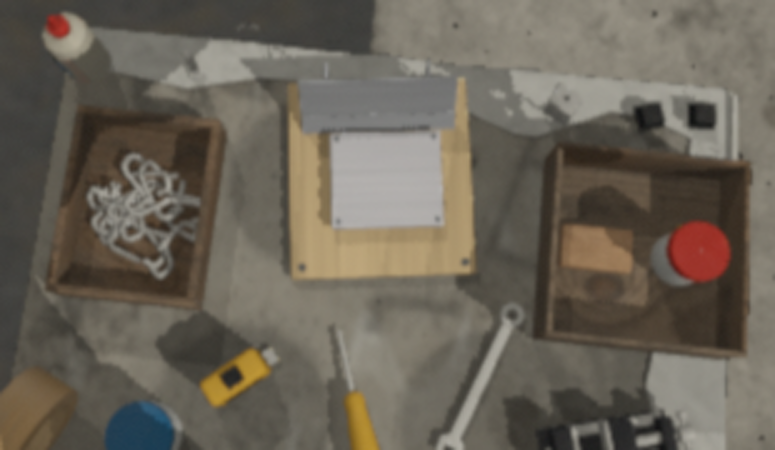

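View pics/side21.png

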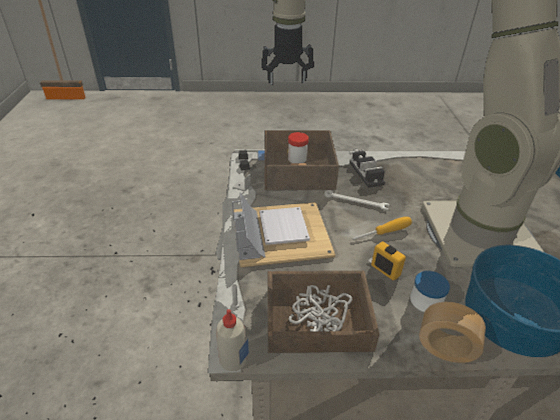

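View pics/rtop21.png

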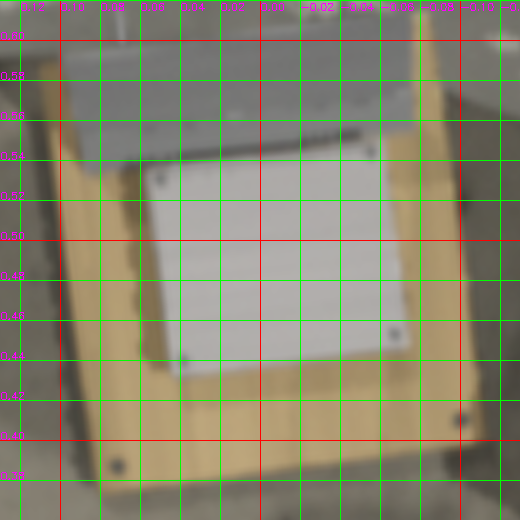

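The plate lies flat: both depth maps give under 0.2° of tilt, with its top 16–17 mm above the board (expected 16). The block lies flat and the jar stands upright in the box, at crop (598,248) and (690,252). The bystanders look unmoved. Handing in.

```bash
python3 -c "
from cell import *
import cv2,numpy as np
s=read_state();print(s['time_s'],np.abs(s['qvel']).max(),s['wrist_force'])
a=cv2.imread('pics/top0.png');b=cv2.imread('pics/top21.png')
for n,(u,v) in dict(bottle=(160,168),capa=(389,197),capb=(411,196),bracket=(354,191),bolt=(320,185)).items():
    print(n,cv2.absdiff(a[v-12:v+12,u-12:u+12],b[v-12:v+12,u-12:u+12]).mean())
print(hand_in())"
```

```text
25.1 0.04363733595177404 [0.00599064 1.07873114 0.38205737]
bottle 17.830439814814813
capa 2.832175925925926
capb 3.2725694444444446
bracket 3.902199074074074
bolt 30.24537037037037
the job is handed in; nothing more can be done
None
```

```bash
python3 -c "
import cv2,numpy as np
o=[]
for k in ('0','21'):
    t=cv2.imread(f'pics/top{k}.png')[140:200,140:240]; s=cv2.imread(f'pics/side{k}.png')[290:370,200:300]
    o.append(np.vstack([cv2.resize(t,(400,240)),cv2.resize(s,(400,320))]))
cv2.imwrite('pics/cmp.png',np.hstack(o))"
```

```text
(no output)
```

View pics/cmp.png

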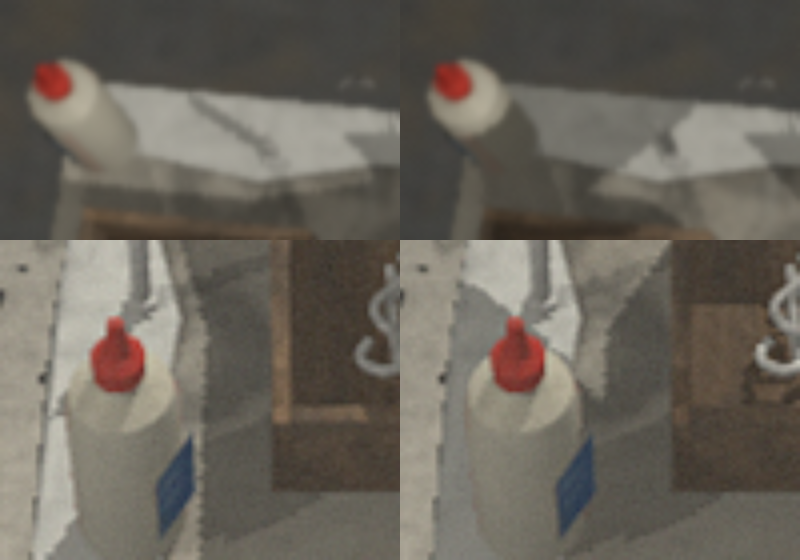

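The job is done and handed in at 25.1 s of the 72 s allowed. No verdict was reported.

**What I did**
- I put the jar upright in the parts box, then laid the pressing block flat beside it.
- I pushed the plate by its near edge up the backstop until it hit a hard stop: about 20 N along x, about 24 N in all with the upward part, at or just over the stated 20 N. It stayed leaning there when I backed off.
- I pulled its top edge over towards the robot, caught it on the front finger and lowered it sole-down onto the board.

**Last checks**
- **Plate:** both depth maps put it flat within 0.2°, its top 16–17 mm above the board (16 expected).
- **Box:** the top view shows the jar upright and the block flat inside it.
- **Robot:** the gripper was clear of everything, with forces within noise.

**Checks that disagreed or fell short**
- **Bottle:** the before/after picture difference flagged it, but a side-by-side view shows only a moving shadow; it is in the same place.
- **Bolt:** its difference patch was on the wrong spot, so that check says nothing about it. I never measured its position, though no move went low near where I took it to be.
- **Caps and bracket:** no significant change.

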